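# Set out the syringes and vial on the infusion trolley

## Task

Set out the drugs on the steel tray: lay the thickest syringe in the holder nearest the small round steel bowl, the thinnest in the holder farthest from that bowl, and the middle-sized one in the holder between them, each with its barrel resting centrally across both notches of its holder (nozzle either way). Then stand the glass vial upright in the centre of the round rest directly behind the middle-sized syringe, at the back end of that same holder. Leave the bowl where it is, and everything let go and still.

Things in the scene. Friction and masses are not known exactly. Their poses are not given: they have to be found in the camera images.
- thick_center (a point): The thickest syringe, lying: clear barrel 29 mm thick, 104 mm long, white label; flange 43 mm wide; 143 mm over all, 75 g. Point: middle of the barrel, on its axis, 14.5 mm above the surface; x runs along it to the nozzle (tip at 64 mm; plunger's end at -79 mm). Grip across the barrel here. Laid in a holder, this point is 38.5 mm above the holder's origin.
- medium_center (a point): The middle-sized syringe, lying: clear barrel 21 mm thick, 94 mm long, white label; flange 35 mm wide; 129 mm over all, 40 g. Point: middle of the barrel, on its axis, 10.5 mm above the surface; x runs along it to the nozzle (tip at 59 mm; plunger's end at -70 mm). Grip across the barrel here. Laid in a holder, this point is 32.8 mm above the holder's origin.
- thin_center (a point): The thinnest syringe, lying: clear barrel 15 mm thick, 86 mm long, white label; flange 29 mm wide; 121 mm over all, 22 g. Point: middle of the barrel, on its axis, 7.5 mm above the surface; x runs along it to the nozzle (tip at 55 mm; plunger's end at -66 mm). Grip across the barrel here. Laid in a holder, this point is 28.6 mm above the holder's origin.
- vial_center (a point): Small glass vial standing upright: round body 26 mm in diameter up to 32 mm height, paper label, narrower neck, aluminium cap 20 mm in diameter; 46 mm high, about 40 g. The point is on its axis half-way up, 23 mm above its foot; z points up.
- holder_a: One of three identical black syringe holders side by side on the tray, fixed; which is left, middle or right changes. Strip 185 x 56 x 4 mm with two upright plates, 47 mm of free room between them, each with a V notch in which any syringe lies along the strip. Origin: underside, midway between the plates; x along the strip away from the robot, y left, z up.
- holder_b: Like holder_a. In each: the plates are 5 mm thick at x = -26 and +26 mm, 34 mm high, 46 mm wide; 90 degree V, its bottom 18 mm above the origin. The strip runs from x = -45 to +140 mm.
- holder_c: Like holder_a. In each, at the back end of the strip, centred 110 mm from the origin along +x, is a round grey vial rest 48 mm across, its flat top 7 mm above the origin (the origin is 3 mm above the work surface).
- tray: Flat steel tray carrying the three holders, 250 x 280 mm, 3 mm thick with a 5 mm high edge, fixed. Origin at the centre of its underside, on the work surface; x points away from the robot, y to the left. The holders' origins lie 45 mm towards the robot from its middle line.
- gallipot: Small round open steel bowl (gallipot), 60 mm across the rim and 35 mm high, empty, standing on the work surface on the robot's side of the tray, out to its left or to its right (the side changes; a thin metal pen torch lies on the other side). It only marks the side. Origin at the centre of its underside.
Things that resemble listed ones, but are neither listed nor needed, are in the scene too. Leave any red look-alike of the part that bears medium_center alone. What is shaped like the part that bears thin_center but pink is not meant.

How it is judged:
By the outcome, as a careful person would: the job done as asked, in the order asked, and still so for the second after the job is handed in, with the robot touching nothing.
It also fails if it takes over 112 s, if anything falls off the work surface, if the arm or the gripper's body presses on something with over 40 N, if the wrist force passes 120 N, or if a joint passes its speed limit or range.

## Robot

A 6-joint arm with a two-finger parallel gripper is mounted at the origin on the work surface. World frame = base frame: x ahead of the robot, y to its left, z up, the work surface at z = 0. Lengths are in m, angles in rad, forces in N, time in s.
With the tool pointing down it reaches from about 0.375 to 0.75 m from the base axis. Payload 9 kg.
Tool frame: the origin (TCP) lies between the finger pads; the fingertips stand 19 mm ahead of it and the grasp point (between the pads) is the TCP (env.tips_ahead is the z of the fingertips in the tool frame, in m); z points along the fingers, x is the direction in which the jaws open and shut, and the axes are right-handed (so a half turn about z gives the same grasp; the last joint's range is limited). The gripper opens to 85 mm and grips with 20 to 120 N. Pads are 22 mm wide; open, the fingers measure 114 mm over their backs; the gripper's body (76 mm by 85 mm) begins 54 mm behind the grasp point. The pads swing forward as they close: fully open they stand 13 mm farther back than shut.
Start: joints at [-1.327, 0.104, 0.097, 1.564, 0, 1.353], TCP at [0.267, -0.537, 0.25] pointing down, gripper open.
Joint ranges: [-2.99, 2.99], [-0.84, 1.86], [-1.1, 1.16], [-1.84, 2.11], [-1.51, 1.56], [-3.14, 3.14]. Speed limits (rad/s): [2.22, 2.22, 2.57, 3.14, 3.14, 3.14].

## Interface

Orientations are given as a rotation vector (axis times angle).
In Python, from workcell import env gives the robot as it stands.
- The arm moves only by the tool send_rows, never from a script. Its argument "deltas" is a list of rows, each a list of 7 numbers: the turn, a rotation vector about the tool's x, y, z scaled (see below), then the shift along the tool's x, y, z scaled (see below), then the opening, from 0 (shut) to 1 (fully open). A call has 1 to 5 rows; each row shifts and turns the commanded pose from where the row before left it, along the tool's axes as they then stand; what a row does not reach is not made up. The controller multiplies each number of a shift by 3 cm and each number of a turn by 6 degrees. A row lasts 1/12 s, in which the tool goes at most 41.7 mm and 7.16 degrees, less where a joint would pass 70% of its speed; a pose out of reach is approached as far as the arm can. A call with a number of a shift or a turn outside -1 to 1 is refused whole. A call with a gripper value outside its range is refused whole. The fingers move at their own pace and stop on an object; "squeeze" is the grip in N (left out, the last holds). Time passes only in rows, so rows that do not move let the fingers close. It gives the time, the measured TCP pose, the force and the opening at its end, in the units of the state.
- env.observe(): the state, without advancing time (a new reading comes with each control period).
- env.grab_frame(name): name is "side" or "top"; returns a dict with "color" (384x512x3 uint8, blue, green, red), "z_map" (384x512 float32, m along the optical axis (not along the pixel's ray), 0 where there is no reading), "fx", "fy", "cx", "cy" (pixels), "D" ([k1, k2, p1, p2, k3] as OpenCV has them; the pictures are not rectified), "R" (3x3) and "t" (3): a world point X has camera coordinates R X + t. Camera axes: x right, y down, z forward; pixel columns grow to the right and rows downward; lengths in m; the calibration is good to about 2 mm. A picture is of the moment at which its call begins.
- env.job_done(): hands the job in, once; it reports no verdict.
Trained networks look in a picture, given as the dict that the camera call returned (one of the last four; its "shot" number tells which), for a name from the list of things; names that differ only in an ending like _2 or _b are one class to them, and where a whole thing is asked for, a point or a joint stands for the part that bears it (a point fixed in the world has none). Each returns a list of dicts, best first, with "conf" (0 to 1); they miss things now and then, are a little off and sometimes report something else, mostly with a low value. They report only what shows in the picture. A call takes as long as a camera call. They do not tell look-alikes from the thing itself.
- env.silhouettes(query, picture): "region" (384x512 bool, what is visible of it) and "bbox" ([centre column, centre row, width, height] in pixels, round what is visible of it).
- env.mark_of(query, picture): "pixel" ([column, row] in pixels: a listed point, or the origin of a listed thing).
The state is a dict: "t": time; "qpos": joint angles; "joint_vel": joint speeds; "joint_torque": joint torques, N m; "eef_pos": TCP position; "ee_rot": TCP orientation; "ft_force": force on the tool from outside, world axes, zero at the start; "ft_torque": the same for the moment, N m; "width": finger opening in m.
Only numpy, scipy, OpenCV 4.12 (cv2) and the standard library are available. Lean on these libraries where they do the work, as an engineer would, in place of code of your own. Each camera call takes 0.05 s, during which the arm holds its last target. There are 200 camera calls.

## Working session

There is one attempt and no reset: what is moved stays moved. The work goes in short steps, Python scripts to look and compute and a tool call to move; the robot and the scene stay as the last step left them, time stands still between calls to the robot, and variables do not carry over. Pictures are saved under pics/ and viewed, about 12 in all and at most 16, crops included, and the job is handed in when it is done.

Besides the shell and the picture viewer there is one more tool, called after "Call:" as name([rows], argument=value, ...), one row to a line, values as JSON. send_rows: Moves the arm, as the interface text tells. Shifts and turns lie within -1 to 1; 1 stands for 3 cm of shift or 6 degrees of turn. Its arguments: {"type":"object","properties":{"deltas":{"type":"array","items":{"type":"array","items":{"type":"number"}}},"squeeze":{"type":"number"}},"required":["deltas"]}

```bash
ls; mkdir -p pics
cat > h.py <<'E'
import numpy as np, cv2
from workcell import env
from scipy.spatial.transform import Rotation as Ro
def K(p): return np.array([[p['fx'],0,p['cx']],[0,p['fy'],p['cy']],[0,0,1.]])
def ray(p,px):
    u=cv2.undistortPoints(np.array(px,float).reshape(-1,1,2),K(p),np.array(p['D'],float)).reshape(-1,2)
    d=np.c_[u,np.ones(len(u))]
    R=np.array(p['R']);t=np.array(p['t'])
    return d,R,t
def atz(p,px,z):
    d,R,t=ray(p,px); c=-R.T@t; w=d@R
    return c+w*((z-c[2])/w[:,2])[:,None]
def bydepth(p,px):
    d,R,t=ray(p,px); px=np.array(px).reshape(-1,2).astype(int)
    z=p['z_map'][px[:,1],px[:,0]]
    return (d*z[:,None]-t)@R
def proj(p,X):
    return cv2.projectPoints(np.array(X,float).reshape(-1,1,3),cv2.Rodrigues(np.array(p['R'],float))[0],np.array(p['t'],float),K(p),np.array(p['D'],float))[0].reshape(-1,2)
E
cat > a.py <<'E'
from h import *
np.set_printoptions(precision=3,suppress=True)
print(env.observe())
for n in('top','side'):
    p=env.grab_frame(n); 
    im=cv2.resize(p['color'],(800,600)); cv2.imwrite(f'pics/{n}0.png',im)
    print(n,'cam',-np.array(p['R']).T@np.array(p['t']), p['R'])
    for q in['thick_center','medium_center','thin_center','vial_center','holder_a','tray','gallipot']:
        for m in env.mark_of(q,p)[:5]:
            z=dict(thick_center=.0145,medium_center=.0105,thin_center=.0075,vial_center=.023,holder_a=.003).get(q,0)
            print(q,round(m['conf'],2),np.array(m['pixel']),atz(p,m['pixel'],z)[0], bydepth(p,m['pixel'])[0])
E
python3 a.py
```

```text
pics
{'t': 0.0, 'qpos': array([-1.327,  0.105,  0.096,  1.564,  0.   ,  1.353]), 'joint_vel': array([-0.   ,  0.001,  0.   , -0.   ,  0.   ,  0.   ]), 'joint_torque': array([ -0.001, -55.694,  50.364,   0.017,  -0.   ,  -0.   ]), 'eef_pos': array([ 0.267, -0.537,  0.249]), 'ee_rot': array([-2.67 ,  1.654,  0.002]), 'ft_force': array([ 0.661,  0.808, -0.144]), 'ft_torque': array([ 0.037, -0.033,  0.015]), 'width': 0.08544132745864984}
top cam [0.382 0.114 1.154] [[-0.006 -1.    -0.006]
 [-0.995  0.007 -0.097]
 [ 0.097  0.005 -0.995]]
thick_center 0.39 [403.3 157.4] [ 0.591 -0.335  0.014] [ 0.587 -0.325  0.04 ]
medium_center 0.76 [193.  195.8] [0.475 0.321 0.01 ] [0.475 0.32  0.019]
medium_center 0.57 [155.6 236.3] [0.351 0.436 0.01 ] [0.352 0.433 0.023]
thin_center 0.7 [192.1 192.1] [0.487 0.325 0.008] [0.486 0.323 0.017]
thin_center 0.64 [189.3 159.2] [0.591 0.335 0.008] [0.589 0.334 0.014]
thin_center 0.62 [ 95.2 239.9] [0.34  0.628 0.008] [ 0.339  0.632 -0.001]
vial_center 0.55 [405.6 156.8] [ 0.592 -0.339  0.023] [ 0.587 -0.33   0.046]
holder_a 0.84 [302.2 183.5] [ 0.512 -0.017  0
[... 293 characters left out ...]
 0.35  -0.259  0.005]
side cam [-0.092  0.992  0.904] [[-0.839 -0.544 -0.006]
 [-0.35   0.548 -0.76 ]
 [ 0.417 -0.636 -0.65 ]]
medium_center 0.79 [211.5 231.3] [0.482 0.327 0.01 ] [0.476 0.334 0.02 ]
medium_center 0.75 [226.7 279.3] [0.355 0.436 0.01 ] [0.352 0.44  0.017]
thin_center 0.59 [186.6 334.2] [0.341 0.608 0.007] [0.338 0.61  0.013]
thin_center 0.48 [177.3 220.4] [0.587 0.342 0.008] [0.586 0.344 0.01 ]
holder_a 0.88 [261.8 179.2] [0.49  0.065 0.003] [0.489 0.066 0.005]
holder_a 0.81 [280.6 152.7] [ 0.511 -0.082  0.003] [ 0.509 -0.078  0.006]
holder_a 0.75 [272.3 164.8] [ 0.501 -0.013  0.003] [ 0.501 -0.013  0.003]
tray 0.62 [258.3 159.8] [ 0.553 -0.014  0.   ] [ 0.551 -0.01   0.004]
```

View pics/top0.png

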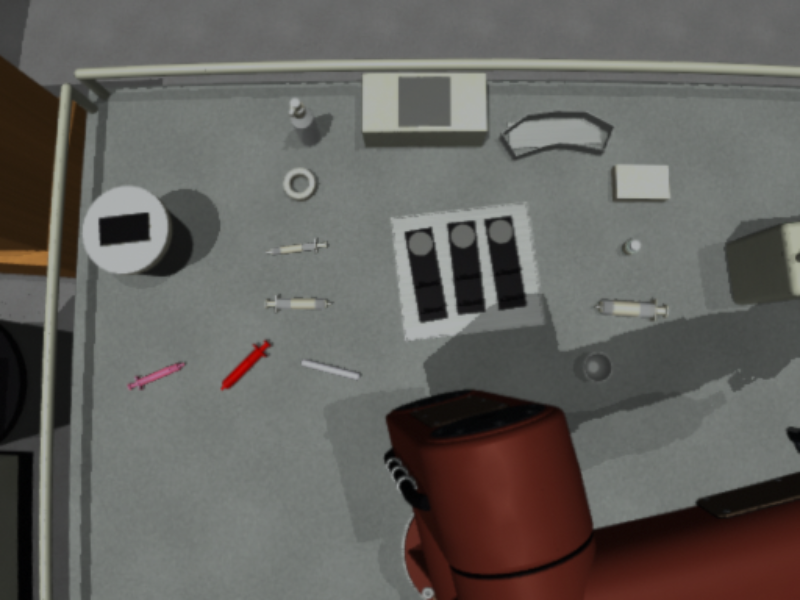

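View pics/side0.png

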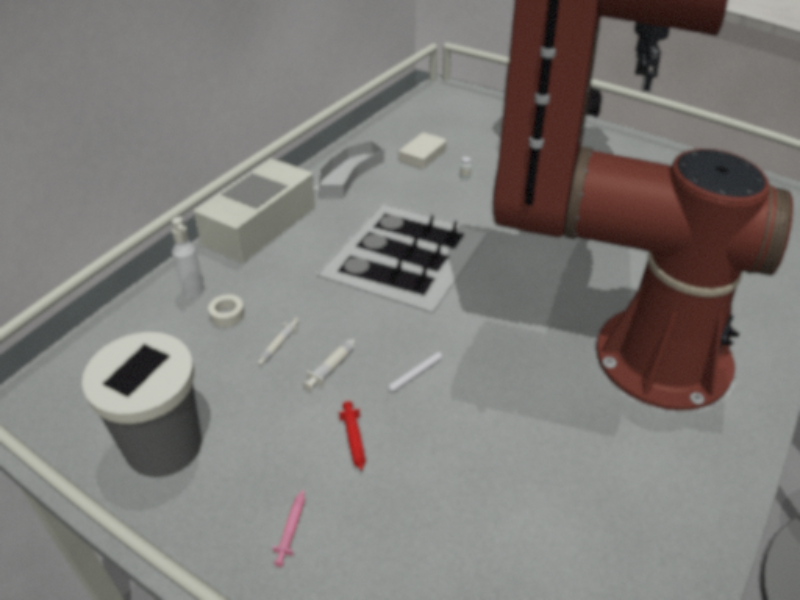

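The top picture (800-scale) shows the bowl at (597,367), right of the tray, and the pen torch at (330,370), left. The syringe candidates are thick (630,308), medium (298,303), thin (297,247), the red look-alike (246,364) and the pink one (158,376). The vial is at (632,246). So thick goes in the right holder, medium in the middle and thin in the left. Next I'll measure poses and check them in one crop.

```bash
cat > b.py <<'E'
from h import *
np.set_printoptions(precision=4,suppress=True)
print('tips',env.tips_ahead)
p=env.grab_frame('top'); im=p['color']; np.save('pics/top.npy',p,allow_pickle=True)
def seg(c,r,h,thr):
    w=im[r-h[1]:r+h[1],c-h[0]:c+h[0]].astype(int); bg=np.median(w.reshape(-1,3),0)
    m=(np.abs(w-bg).max(2)>thr).astype(np.uint8)
    n,l,s,ce=cv2.connectedComponentsWithStats(m)
    k=1+np.argmax(s[1:,4]); ys,xs=np.nonzero(l==k); return np.c_[xs+c-h[0],ys+r-h[1]]
for n,c,r,z in(('thick',403,197,.0145),('medium',191,194,.0105),('thin',190,158,.0075)):
    px=seg(c,r,(32,14),22); X=atz(p,px,z)[:,:2]; 
    m,e=cv2.PCACompute(X,None); u=e[0]; pr=(X-m)@u; v=(X-m)@e[1]
    b=np.linspace(pr.min(),pr.max(),13); 
    wd=[np.ptp(v[(pr>=b[i])&(pr<=b[i+1])]) for i in range(12)]
    print(n,len(px),'mean',m[0],'u',u,'ends',pr.min(),pr.max(),'ctr',m[0]+u*(pr.min()+pr.max())/2,'\n  widths',np.array(wd)*1000)
for s in env.silhouettes('holder_a',p)[:3]:
    ys,xs=np.nonzero(s['region']); X=atz(p,np.c_[xs,ys],.007)[:,:2]
    q=cv2.minAreaRect((X*1000).astype(np.float32)); print('holder',s['conf'],q)
for s in env.silhouettes('tray',p)[:1]:
    ys,xs=np.nonzero(s['region']); X=atz(p,np.c_[xs,ys],.004)[:,:2]
    print('tray',s['conf'],cv2.minAreaRect((X*1000).astype(np.float32)))
dk=np.zeros(im.shape[:2],np.uint8); dk[140:210,250:345]=(im[140:210,250:345].max(2)<45)
n,l,s,ce=cv2.connectedComponentsWithStats(dk)
for k in range(1,n):
    if s[k,4]>150:
        ys,xs=np.nonzero(l==k); X=atz(p,np.c_[xs,ys],.007)[:,:2]; print('dark',s[k],cv2.minAreaRect((X*1000).astype(np.float32)))
A=cv2.resize(im[140:215,155:235],None,fx=5,fy=5,interpolation=2)
B=cv2.resize(im[140:215,365:445],None,fx=5,fy=5,interpolation=2)
C=cv2.resize(im[125:225,240:355],None,fx=2,fy=2,interpolation=2)
cv2.imwrite('pics/c1.png',np.vstack([np.hstack([A,B]),np.hstack([C,np.zeros((200,570,3),np.uint8)])]))
E
python3 b.py
```

```text
tips 0.019
thick 242 mean [ 0.4701 -0.3235] u [0.0273 0.9996] ends -0.05633169941715225 0.06759837658682104 ctr [ 0.4703 -0.3179] 
  widths [31.2496 21.9272 21.9146 28.125  27.9857 24.9892 24.9764 27.9469 27.9423
 31.0744 28.0321 21.699 ]
medium 147 mean [0.4821 0.3384] u [-0.0119  0.9999] ends -0.05738413998941293 0.051586224079213164 ctr [0.4822 0.3355] 
  widths [ 0.1138 18.5904 18.6493 12.5051 12.5088 12.5126 12.5165  6.3163  6.3184
  9.4276 24.7981 15.6493]
thin 120 mean [0.5942 0.3227] u [-0.1454  0.9894] ends -0.05298913083383424 0.04585892774760982 ctr [0.5948 0.3191] 
  widths [12.5694  4.1122 28.2938 18.8736  7.2628  6.2913  6.2908 14.039  16.2183
  9.9314 13.5604 13.0769]
holder 0.79 ((538.0825805664062, 75.82499694824219), (185.5975799560547, 54.94011688232422), 8.957469940185547)
holder 0.72 ((552.5396118164062, -4.200374603271484), (184.443115234375, 56.40091323852539), 5.461828231811523)
holder 0.65 ((561.056640625, -83.58992004394531), (183.31271362304688, 55.635108947753906), 7.733257293701172)
tray 0.78 ((547.9060668945312, -6.72607421875), (255.15931701660156, 280.7502746582031), 6.155909061431885)
dark [313 151  24  47 706] ((542.6904296875, -85.53146362304688), (143.72499084472656, 53.2707633972168), 7.725639820098877)
dark [288 154  22  46 704] ((534.8499145507812, -5.823436737060547), (145.3479766845703, 51.54463577270508), 5.589739799499512)
dark [262 158  24  48 702] ((519.75048828125, 73.083740234375), (142.4766082763672, 51.31374740600586), 9.35653305053711)
```

View pics/c1.png

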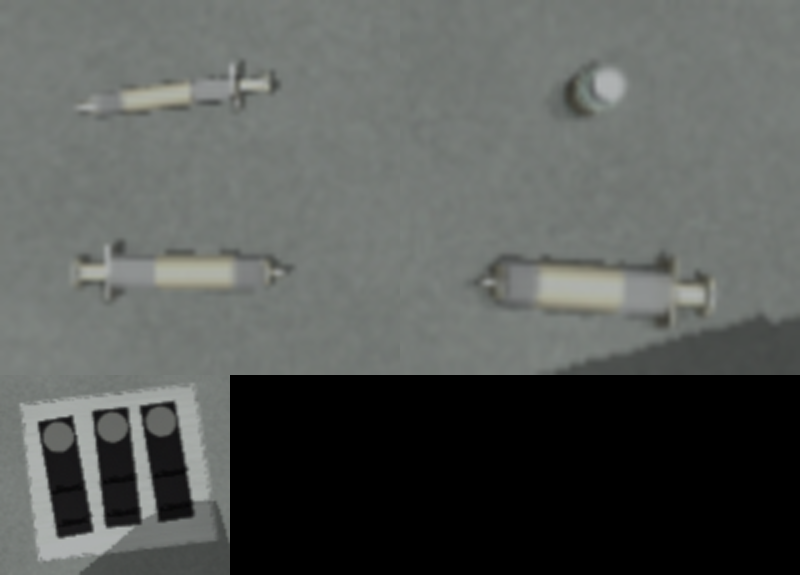

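The crop confirms it. In source pixels, thick is centred about (401.6,197.4) with its nozzle to +y, medium about (192.6,193.8) with its nozzle to −y, and thin about (188,158.7) with its nozzle to +y. The vial's cap is at (406.2,156.2). All three are white-labelled with plausible widths, and the red and pink ones are elsewhere.

```bash
cat > c.py <<'E'
from h import *
np.set_printoptions(precision=4,suppress=True)
p=np.load('pics/top.npy',allow_pickle=True).item()
def S(x,y,ox=155): return [ox+(x+.5)/5-.5,140+(y+.5)/5-.5]
for n,c,a,b,z in(('thick',S(185,289,365),S(80,283,365),S(316,296,365),.0145),('medium',S(190,271),S(290,270),S(72,271),.0105),('thin',S(167,95.5),S(78,107),S(278,82),.0075)):
    X=atz(p,[c,a,b],z); d=X[1]-X[2]; print(n,X[0],'len',np.linalg.norm(d),'heading',np.degrees(np.arctan2(d[1],d[0])))
print('vial',atz(p,S(208,83,365),.046))
C=lambda x,y:[240+(x+.5)/2-.5,125+(y+.5)/2-.5]
R=atz(p,[C(58,62),C(113,51),C(161,46)],.010); print('rests by eye\n',R)
# grey circles: mid-grey blobs inside holder outline
im=p['color'].max(2)
for s in env.silhouettes('holder_a',env.grab_frame('top'))[:3]: pass
for q,(x,y) in zip(R,[(58,62),(113,51),(161,46)]):
    c=np.array(C(x,y)).round().astype(int); w=im[c[1]-9:c[1]+10,c[0]-9:c[0]+10].astype(int); v=im[c[1],c[0]]
    l=(np.abs(w-int(v))<20).astype(np.uint8); n,lab,st,ce=cv2.connectedComponentsWithStats(l); k=lab[9,9]
    print(v,st[k],atz(p,[ce[k]+c-9],.010)[0])
E
python3 c.py
cat > g.py <<'E'
# usage: g.py x y z heading_deg : units of moves from the present pose (turn first, then shift in turned axes)
import sys; from h import *
x,y,z,hd=map(float,sys.argv[1:5]); o=env.observe()
R=Ro.from_rotvec(o['ee_rot']).as_matrix(); h=np.degrees(np.arctan2(R[1,0],R[0,0])); P=np.array(o['eef_pos'])
d=(hd-h+90)%180-90 if len(sys.argv)<6 else hd-h
t=Ro.from_euler('z',d,degrees=True).as_matrix()@R
s=t.T@(np.array([x,y,z])-P)/.03
print('t',round(o['t'],2),'pos',P.round(4),'hd',round(h,2),'tilt',R[:,2].round(3),'w',round(o['width'],4),'F',np.round(o['ft_force'],1),'q6',round(o['qpos'][5],2))
print('turn z units',round(-d/6,3),'shift units',s.round(3),'rows',np.ceil(np.abs(s).max()))
E
python3 g.py 0.47 -0.32 0.15 -2 1
```

```text
thick [ 0.4658 -0.3239  0.0145] len 0.14991402150891833 heading 86.45527658629312
medium [0.4817 0.3226 0.0105] len 0.13558973858761314 heading -90.09026409313171
thin [0.5922 0.339  0.0075] len 0.12660836076475773 heading 96.64384197634045
vial [[ 0.5892 -0.332   0.046 ]]
rests by eye
 [[ 0.599   0.0865  0.01  ]
 [ 0.6159  0.0006  0.01  ]
 [ 0.6235 -0.0746  0.01  ]]
105 [  2   2  17  14 175] [0.5998 0.0846 0.01  ]
104 [  2   0  16  17 171] [0.6156 0.0006 0.01  ]
101 [  2   2  16  14 167] [ 0.6239 -0.0745  0.01  ]
t 1.05 pos [ 0.2674 -0.5372  0.2503] hd -63.54 tilt [ 0. -0. -1.] w 0.0855 F [-0.2 -0.3  0.6] q6 1.35
turn z units -10.256 shift units [ 6.497 -7.47   3.346] rows 8.0
```

Call:
send_rows([
  [0,0,-0.95,0,0,0,1],
  [0,0,-0.95,0,0,0,1],
  [0,0,-0.95,0,0,0,1],
  [0,0,-0.95,0,0,0,1],
  [0,0,-0.95,0,0,0,1],
], squeeze=30)

```text
t: 1.47
eef_pos: [0.2674, -0.5372, 0.2503]
ee_rot: [2.998, -0.938, 0.0]
ft_force: [0.4, 0.1, 1.2]
width: 0.0853
```

Call:
send_rows([
  [0,0,-0.95,0,0,0,1],
  [0,0,-0.95,0,0,0,1],
  [0,0,-0.95,0,0,0,1],
  [0,0,-0.95,0,0,0,1],
  [0,0,-0.95,0,0,0,1],
])

```text
t: 1.88
eef_pos: [0.2673, -0.5372, 0.2504]
ee_rot: [3.137, -0.172, 0.0]
ft_force: [0.6, 0.1, -0.3]
width: 0.0853
```

Call:
send_rows([
  [0,0,-0.95,0.65,-0.74,0.33,1],
  [0,0,0,0.65,-0.74,0.33,1],
  [0,0,0,0.65,-0.74,0.33,1],
  [0,0,0,0.65,-0.74,0.33,1],
  [0,0,0,0.65,-0.74,0.33,1],
])

```text
t: 2.3
eef_pos: [0.3693, -0.4286, 0.2004]
ee_rot: [3.141, -0.024, 0.0]
ft_force: [-0.3, 0.4, -0.7]
width: 0.0857
```

Call:
send_rows([
  [0,0,0,0.65,-0.74,0.33,1],
  [0,0,0,0.65,-0.74,0.33,1],
  [0,0,0,0.65,-0.74,0.33,1],
  [0,0,0,0.65,-0.74,0.33,1],
  [0,0,0,0.65,-0.74,0.33,1],
])

```text
t: 2.72
eef_pos: [0.4685, -0.319, 0.151]
ee_rot: [3.141, -0.023, 0.0]
ft_force: [0.2, 0.0, 0.2]
width: 0.0855
```

```bash
python3 g.py 0.4675 -0.323 0.06 -2.5 1
cat > look.py <<'E'
# look.py name cam x y z half zoom
import sys; from h import *
n,cam=sys.argv[1:3]; x,y,z,hf,zm=map(float,sys.argv[3:8]); p=env.grab_frame(cam)
c=proj(p,[[x,y,z]])[0]; a=np.clip(np.round(c-hf).astype(int),0,None); b=np.round(c+hf).astype(int)
cr=p['color'][a[1]:b[1],a[0]:b[0]]; print('origin',a,'centre',c,cr.shape)
cv2.imwrite(f'pics/{n}.png',cv2.resize(cr,None,fx=zm,fy=zm,interpolation=2))
E
```

```text
t 2.72 pos [ 0.4685 -0.319   0.151 ] hd -0.84 tilt [ 0. -0. -1.] w 0.0855 F [0.2 0.  0.2] q6 0.76
turn z units 0.276 shift units [-0.028  0.134  3.033] rows 4.0
```

Call:
send_rows([
  [0,0,0.28,-0.03,0.13,0.9,1],
  [0,0,0,0,0,0.9,1],
  [0,0,0,0,0,0.9,1],
  [0,0,0,0,0,0.8,1],
  [0,0,0,0,0,0.4,1],
])

```text
t: 3.13
eef_pos: [0.4655, -0.3226, 0.031]
ee_rot: [-3.138, 0.069, 0.004]
ft_force: [0.0, 0.3, -0.7]
width: 0.0854
```

Call:
send_rows([
  [0,0,0,0,0,0.3,1],
  [0,0,0,0,0,0,0.2],
  [0,0,0,0,0,0,0.2],
  [0,0,0,0,0,0,0.2],
  [0,0,0,0,0,0,0.2],
])

```text
t: 3.55
eef_pos: [0.4675, -0.325, 0.027]
ee_rot: [3.139, -0.069, 0.003]
ft_force: [1.2, -0.6, 1.1]
width: 0.039
```

Call:
send_rows([
  [0,0,0,0,0,0,0.2],
  [0,0,0,0,0,0,0.2],
  [0,0,0,0,0,0,0.2],
  [0,0,0,0,0,0,0.2],
  [0,0,0,0,0,0,0.2],
])

```text
t: 3.97
eef_pos: [0.4674, -0.3248, 0.0269]
ee_rot: [3.139, -0.069, 0.002]
ft_force: [-0.8, 0.4, 6.6]
width: 0.0279
```

```bash
python3 g.py 0.514 -0.09 0.2 98 1
```

```text
t 3.97 pos [ 0.4674 -0.3248  0.0269] hd -2.53 tilt [ 0.001 -0.002 -1.   ] w 0.0279 F [-0.8  0.4  6.6] q6 0.78
turn z units -16.755 shift units [ 7.544  2.638 -5.755] rows 8.0
```

Call:
send_rows([
  [0,0,0,0,0,-0.3,0.2],
  [0,0,0,0,0,-0.5,0.2],
  [0,0,0,0,0,-0.8,0.2],
  [0,0,0,0,0,-0.8,0.2],
  [0,0,0,0,0,-0.8,0.2],
])

```text
t: 4.38
eef_pos: [0.4666, -0.3238, 0.123]
ee_rot: [3.141, -0.069, -0.0]
ft_force: [0.3, -0.7, -1.3]
width: 0.0279
```

```bash
python3 g.py 0.514 -0.09 0.16 98 1; python3 look.py s1 side 0.467 -0.325 0.13 50 6
```

```text
t 4.38 pos [ 0.4666 -0.3238  0.123 ] hd -2.52 tilt [-0. -0. -1.] w 0.0279 F [ 0.3 -0.7 -1.3] q6 0.78
turn z units -16.753 shift units [ 7.499  2.651 -1.234] rows 8.0
origin [279  41] centre [329.38173122  90.85652767] (100, 100, 3)
```

View pics/s1.png

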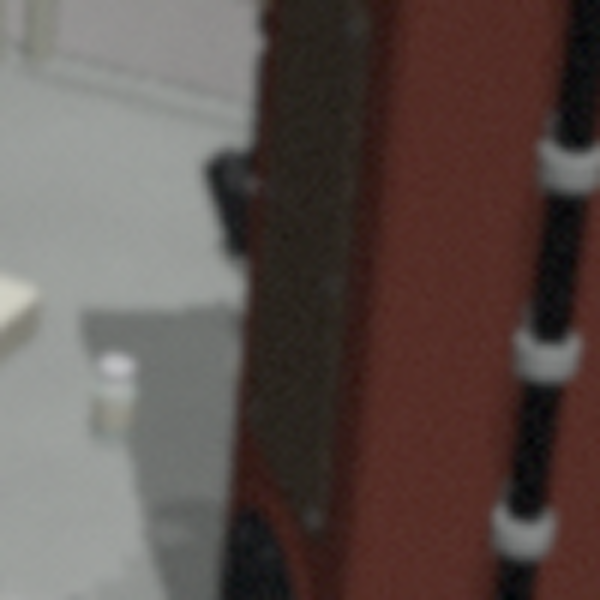

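Call:
send_rows([
  [0,0,-1,0,0,-0.25,0.2],
  [0,0,-1,0,0,-0.25,0.2],
  [0,0,-1,0,0,-0.25,0.2],
  [0,0,-1,0,0,-0.25,0.2],
  [0,0,-1,0,0,-0.25,0.2],
])

```text
t: 4.85
eef_pos: [0.4667, -0.324, 0.1598]
ee_rot: [3.049, 0.754, 0.0]
ft_force: [-0.3, 0.4, -1.0]
width: 0.0278
```

Call:
send_rows([
  [0,0,-1,0,0,0,0.2],
  [0,0,-1,0,0,0,0.2],
  [0,0,-1,0,0,0,0.2],
  [0,0,-1,0,0,0,0.2],
  [0,0,-1,0,0,0,0.2],
])

```text
t: 5.27
eef_pos: [0.4667, -0.324, 0.1594]
ee_rot: [2.75, 1.518, 0.0]
ft_force: [-0.2, -0.5, -0.7]
width: 0.0277
```

Call:
send_rows([
  [0,0,-1,0,0,0,0.2],
  [0,0,-1,0,0,0,0.2],
  [0,0,-1,0,0,0,0.2],
  [0,0,-1,0,0,0,0.2],
  [0,0,-1,0,0,0,0.2],
])

```text
t: 5.68
eef_pos: [0.4667, -0.324, 0.1594]
ee_rot: [2.264, 2.178, -0.0]
ft_force: [0.1, 0.3, -0.9]
width: 0.0282
```

Call:
send_rows([
  [0,0,-1,0,0,0,0.2],
  [0,0,-0.75,0.75,0.27,0,0.2],
  [0,0,0,0.75,0.27,0,0.2],
  [0,0,0,0.75,0.27,0,0.2],
  [0,0,0,0.75,0.27,0,0.2],
])

```text
t: 6.1
eef_pos: [0.4882, -0.2299, 0.1593]
ee_rot: [2.062, 2.37, 0.0]
ft_force: [0.1, 0.1, 0.1]
width: 0.028
```

Call:
send_rows([
  [0,0,0,0.75,0.27,0,0.2],
  [0,0,0,0.75,0.27,0,0.2],
  [0,0,0,0.75,0.27,0,0.2],
  [0,0,0,0.75,0.27,0,0.2],
  [0,0,0,0.75,0.27,0,0.2],
])

```text
t: 6.52
eef_pos: [0.5128, -0.1126, 0.1594]
ee_rot: [2.061, 2.37, 0.0]
ft_force: [0.4, 0.4, -0.8]
width: 0.0278
```

```bash
python3 g.py 0.514 -0.09 0.09 98 1; python3 look.py s2 side 0.514 -0.06 0.07 55 6
```

```text
t 6.52 pos [ 0.5128 -0.1126  0.1594] hd 97.98 tilt [ 0.001 -0.    -1.   ] w 0.0278 F [ 0.4  0.4 -0.8] q6 -0.6
turn z units -0.003 shift units [0.743 0.145 2.314] rows 3.0
origin [222  83] centre [276.89453189 138.49168752] (110, 110, 3)
```

View pics/s2.png

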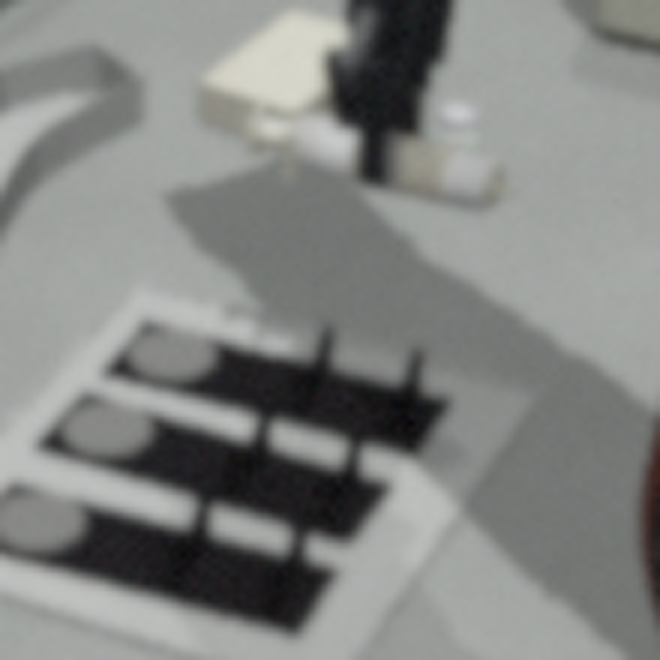

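Call:
send_rows([
  [0,0,0,0.74,0.2,0,0.2],
  [0,0,0,0,0,0.8,0.2],
  [0,0,0,0,0,0.8,0.2],
  [0,0,0,0,0,0.8,0.2],
  [0,0,0,0,0,0.5,0.2],
])

```text
t: 6.98
eef_pos: [0.5146, -0.0905, 0.0699]
ee_rot: [-2.06, -2.37, 0.001]
ft_force: [-1.2, -0.4, -0.7]
width: 0.0277
```

Call:
send_rows([
  [0,0,0,0,0,0,0.2],
  [0,0,0,0,0,0,0.2],
])

```text
t: 7.15
eef_pos: [0.515, -0.0909, 0.0718]
ee_rot: [-2.061, -2.37, 0.001]
ft_force: [0.4, 0.3, -0.2]
width: 0.0276
```

```bash
python3 g.py 0.516 -0.09 0.054 98 1; python3 look.py s3 side 0.514 -0.09 0.04 40 8
```

```text
t 7.15 pos [ 0.515  -0.0909  0.0718] hd 97.98 tilt [-0.001  0.    -1.   ] w 0.0276 F [ 0.4  0.3 -0.2] q6 -0.56
turn z units -0.004 shift units [0.025 0.038 0.594] rows 1.0
origin [242 102] centre [281.50600771 141.75759537] (80, 80, 3)
```

View pics/s3.png

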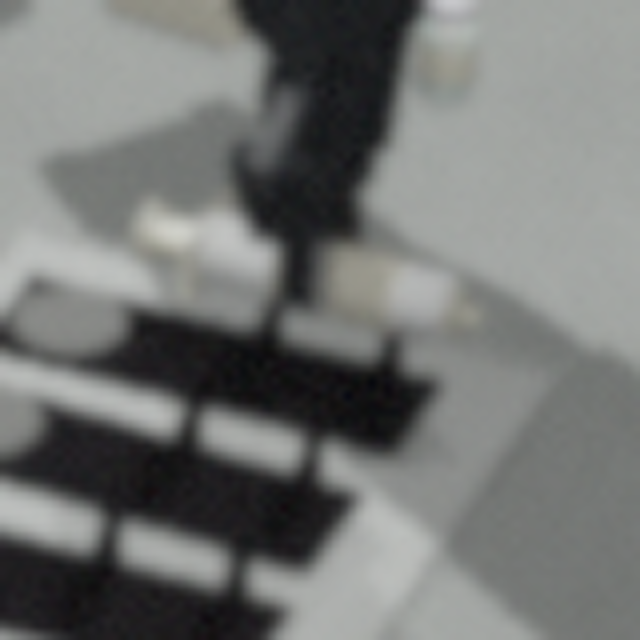

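Call:
send_rows([
  [0,0,0,0,0.03,0.3,0.2],
  [0,0,0,0,0,0.15,0.2],
  [0,0,0,0,0,0,0.2],
])

```text
t: 7.45
eef_pos: [0.5163, -0.0908, 0.0578]
ee_rot: [-2.061, -2.37, 0.0]
ft_force: [-0.9, -0.2, -1.4]
width: 0.0278
```

Call:
send_rows([
  [0,0,0,0,0,0.1,0.2],
  [0,0,0,0,0,0,0.2],
])

```text
t: 7.62
eef_pos: [0.5168, -0.0904, 0.0564]
ee_rot: [2.061, 2.371, 0.002]
ft_force: [-1.2, 5.2, 5.8]
width: 0.028
```

Call:
send_rows([
  [0,0,0,0,0,0.06,0.2],
  [0,0,0,0,0,0,0.2],
])

```text
t: 7.78
eef_pos: [0.5169, -0.0901, 0.0555]
ee_rot: [2.06, 2.371, 0.003]
ft_force: [-6.3, 7.8, 16.3]
width: 0.0278
```

Call:
send_rows([
  [0,0,0,0,0,-0.03,0.5],
  [0,0,0,0,0,0,0.5],
  [0,0,0,0,0,0,0.5],
  [0,0,0,0,0,0,0.5],
])

```text
t: 8.12
eef_pos: [0.5164, -0.091, 0.0543]
ee_rot: [2.062, 2.37, -0.0]
ft_force: [1.1, -0.1, -0.0]
width: 0.0428
```

Call:
send_rows([
  [0,0,0,0,0,-0.3,0.5],
  [0,0,0,0,0,-0.8,0.5],
  [0,0,0,0,0,-0.9,0.5],
  [0,0,0,0,0,-0.9,0.5],
  [0,0,0,0,0,-0.9,1],
])

```text
t: 8.53
eef_pos: [0.5161, -0.0909, 0.1702]
ee_rot: [2.062, 2.37, -0.0]
ft_force: [0.5, -1.4, 0.0]
width: 0.0535
```

```bash
python3 g.py 0.4817 0.3226 0.16 0 1; python3 look.py s4 side 0.514 -0.09 0.04 40 8
```

```text
t 8.53 pos [ 0.5161 -0.0909  0.1702] hd 97.97 tilt [ 0. -0. -1.] w 0.0535 F [ 0.5 -1.4  0. ] q6 -0.56
turn z units 16.329 shift units [ -1.148 -13.782   0.338] rows 14.0
origin [242 102] centre [281.50600771 141.75759537] (80, 80, 3)
```

View pics/s4.png

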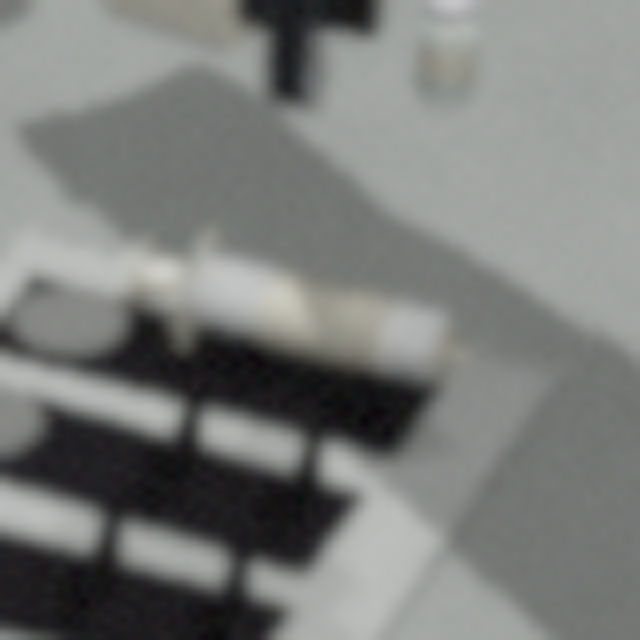

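Call:
send_rows([
  [0,0,0.96,0,0,0,1],
  [0,0,0.96,0,0,0,1],
  [0,0,0.96,0,0,0,1],
  [0,0,0.96,0,0,0,1],
  [0,0,0.96,0,0,0,1],
])

```text
t: 9.0
eef_pos: [0.5164, -0.091, 0.1688]
ee_rot: [2.591, 1.777, 0.0]
ft_force: [-0.5, 0.2, 0.3]
width: 0.0854
```

Call:
send_rows([
  [0,0,0.96,0,0,0,1],
  [0,0,0.96,0,0,0,1],
  [0,0,0.96,0,0,0,1],
  [0,0,0.96,0,0,0,1],
  [0,0,0.96,0,0,0,1],
])

```text
t: 9.42
eef_pos: [0.5164, -0.091, 0.1688]
ee_rot: [2.951, 1.077, 0.0]
ft_force: [-0.1, -0.4, -0.4]
width: 0.0853
```

Call:
send_rows([
  [0,0,0.96,0,0,0,1],
  [0,0,0.96,0,0,0,1],
  [0,0,0.96,0,0,0,1],
  [0,0,0.96,0,0,0,1],
  [0,0,0.96,0,0,0,1],
])

```text
t: 9.83
eef_pos: [0.5164, -0.091, 0.1688]
ee_rot: [3.126, 0.309, 0.0]
ft_force: [-0.6, 0.4, -0.1]
width: 0.0854
```

Call:
send_rows([
  [0,0,0.96,0,0,0,1],
  [0,0,0.96,0,0,0,1],
  [0,0,0,-0.08,-0.92,0.02,1],
  [0,0,0,-0.08,-0.92,0.02,1],
  [0,0,0,-0.08,-0.92,0.02,1],
])

```text
t: 10.25
eef_pos: [0.5089, -0.0075, 0.1669]
ee_rot: [3.141, -0.001, 0.0]
ft_force: [-0.1, -0.5, 0.7]
width: 0.0857
```

Call:
send_rows([
  [0,0,0,-0.08,-0.92,0.02,1],
  [0,0,0,-0.08,-0.92,0.02,1],
  [0,0,0,-0.08,-0.92,0.02,1],
  [0,0,0,-0.08,-0.92,0.02,1],
  [0,0,0,-0.08,-0.92,0.02,1],
])

```text
t: 10.67
eef_pos: [0.4967, 0.1312, 0.164]
ee_rot: [3.141, 0.001, 0.001]
ft_force: [0.5, 0.6, 0.3]
width: 0.0852
```

Call:
send_rows([
  [0,0,0,-0.08,-0.92,0.02,1],
  [0,0,0,-0.08,-0.92,0.02,1],
  [0,0,0,-0.08,-0.92,0.02,1],
  [0,0,0,-0.08,-0.92,0.02,1],
  [0,0,0,-0.08,-0.92,0.02,1],
])

```text
t: 11.08
eef_pos: [0.4846, 0.2693, 0.161]
ee_rot: [3.142, 0.002, 0.001]
ft_force: [0.7, -0.2, 0.6]
width: 0.0855
```

```bash
python3 g.py 0.4817 0.3226 0.022 0 1
```

```text
t 11.08 pos [0.4846 0.2693 0.161 ] hd 0.06 tilt [ 0. -0. -1.] w 0.0855 F [ 0.7 -0.2  0.6] q6 1.84
turn z units 0.01 shift units [-0.098 -1.778  4.633] rows 5.0
```

Call:
send_rows([
  [0,0,0,-0.05,-0.9,0.6,1],
  [0,0,0,-0.05,-0.9,0.8,1],
  [0,0,0,0,0,0.9,1],
  [0,0,0,0,0,0.9,1],
  [0,0,0,0,0,0.7,1],
])

```text
t: 11.5
eef_pos: [0.4808, 0.3222, 0.0416]
ee_rot: [3.141, 0.003, -0.002]
ft_force: [0.1, 0.1, -0.6]
width: 0.0855
```

Call:
send_rows([
  [0,0,0,0,0,0.5,1],
  [0,0,0,0,0,0.2,1],
  [0,0,0,0,0,0,1],
])

```text
t: 11.75
eef_pos: [0.4808, 0.3214, 0.0213]
ee_rot: [3.141, 0.001, -0.004]
ft_force: [0.2, -0.6, 0.1]
width: 0.0854
```

```bash
python3 g.py 0.4817 0.324 0.022 0 1;  python3 look.py s5 side 0.4817 0.324 0.02 40 8
```

```text
t 11.75 pos [0.4808 0.3214 0.0213] hd 0.05 tilt [-0.002 -0.001 -1.   ] w 0.0854 F [ 0.2 -0.6  0.1] q6 1.93
turn z units 0.009 shift units [ 0.031 -0.086 -0.024] rows 1.0
origin [172 188] centre [211.88034842 228.21136434] (80, 80, 3)
```

View pics/s5.png

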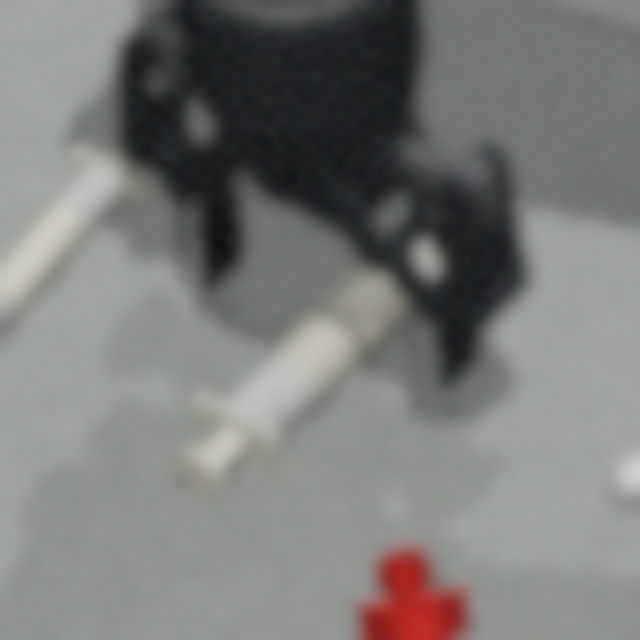

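Call:
send_rows([
  [0,0,0,0,-0.05,0,0.1],
  [0,0,0,0,0,0,0.1],
  [0,0,0,0,0,0,0.1],
  [0,0,0,0,0,0,0.1],
  [0,0,0,0,0,0,0.1],
])

```text
t: 12.22
eef_pos: [0.4821, 0.3235, 0.0231]
ee_rot: [-3.141, -0.002, -0.001]
ft_force: [-0.5, -0.4, -0.2]
width: 0.0256
```

Call:
send_rows([
  [0,0,0,0,0,0,0.1],
  [0,0,0,0,0,0,0.1],
  [0,0,0,0,0,0,0.1],
  [0,0,0,0,0,0,0.1],
])

```text
t: 12.55
eef_pos: [0.4821, 0.3235, 0.0231]
ee_rot: [-3.141, -0.002, -0.001]
ft_force: [-2.0, -0.0, 5.9]
width: 0.0195
```

Call:
send_rows([
  [0,0,0,0,0,-0.3,0.1],
  [0,0,0,0,0,-0.7,0.1],
  [0,0,0,0,0,-0.9,0.1],
  [0,0,0,0,0,-0.9,0.1],
  [0,0,0,0,0,-0.9,0.1],
])

```text
t: 12.97
eef_pos: [0.4813, 0.3232, 0.1349]
ee_rot: [3.141, 0.001, -0.001]
ft_force: [1.4, 0.9, 0.4]
width: 0.0199
```

```bash
python3 g.py 0.5052 -0.009 0.14 95.3 1;  python3 look.py s6 side 0.4817 0.324 0.11 40 8
```

```text
t 12.97 pos [0.4813 0.3232 0.1349] hd 0.05 tilt [-0.001 -0.    -1.   ] w 0.0199 F [1.4 0.9 0.4] q6 1.94
turn z units -15.874 shift units [-11.099  -0.23   -0.164] rows 12.0
origin [169 163] centre [209.4842898  202.92499168] (80, 80, 3)
```

View pics/s6.png

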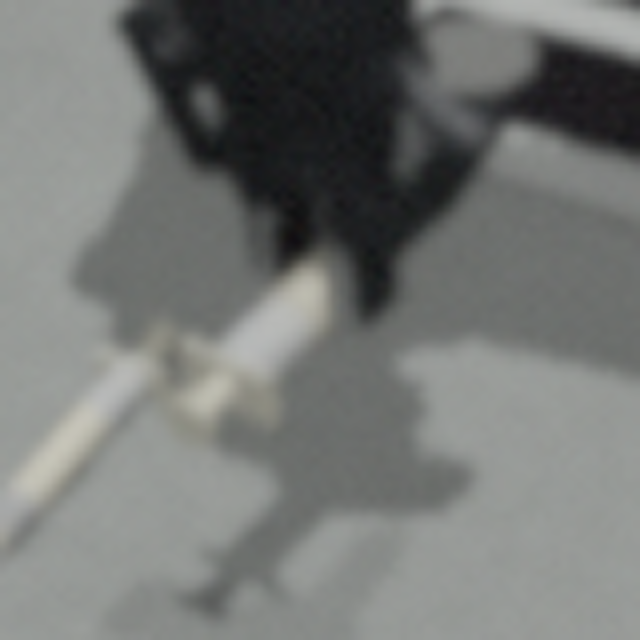

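Call:
send_rows([
  [0,0,-1,0,0,-0.2,0.1],
  [0,0,-1,0,0,-0.2,0.1],
  [0,0,-1,0,0,-0.2,0.1],
  [0,0,-1,0,0,-0.2,0.1],
  [0,0,-1,0,0,0,0.1],
])

```text
t: 13.43
eef_pos: [0.4822, 0.3235, 0.1591]
ee_rot: [-3.032, -0.823, -0.003]
ft_force: [-1.7, -0.0, 0.2]
width: 0.0195
```

Call:
send_rows([
  [0,0,-1,0,0,0,0.1],
  [0,0,-1,0,0,0,0.1],
  [0,0,-1,0,0,0,0.1],
  [0,0,-1,0,0,0,0.1],
  [0,0,-1,0,0,0,0.1],
])

```text
t: 13.85
eef_pos: [0.4816, 0.3233, 0.1577]
ee_rot: [2.716, 1.579, -0.0]
ft_force: [0.9, -0.8, 0.2]
width: 0.0199
```

Call:
send_rows([
  [0,0,-1,0,0,0,0.1],
  [0,0,-1,0,0,0,0.1],
  [0,0,-1,0,0,0,0.1],
  [0,0,-1,0,0,0,0.1],
  [0,0,-1,0,0,0,0.1],
])

```text
t: 14.27
eef_pos: [0.4816, 0.3233, 0.1576]
ee_rot: [-2.215, -2.228, 0.0]
ft_force: [0.2, -0.5, -0.1]
width: 0.0197
```

Call:
send_rows([
  [0,0,-0.87,-0.5,-0.02,0,0.1],
  [0,0,0,-0.9,-0.02,0,0.1],
  [0,0,0,-0.9,-0.02,0,0.1],
  [0,0,0,-0.9,-0.02,0,0.1],
  [0,0,0,-0.9,-0.02,0,0.1],
])

```text
t: 14.68
eef_pos: [0.4885, 0.1995, 0.1577]
ee_rot: [2.116, 2.322, -0.0]
ft_force: [0.1, -1.2, -0.5]
width: 0.0197
```

Call:
send_rows([
  [0,0,0,-0.9,-0.02,0,0.1],
  [0,0,0,-0.9,-0.02,0,0.1],
  [0,0,0,-0.9,-0.02,0,0.1],
  [0,0,0,-0.9,-0.02,0,0.1],
  [0,0,0,-0.9,-0.02,0,0.1],
])

```text
t: 15.1
eef_pos: [0.4979, 0.0646, 0.1578]
ee_rot: [2.117, 2.321, 0.0]
ft_force: [1.0, 0.3, 0.3]
width: 0.0197
```

Call:
send_rows([
  [0,0,0,-0.9,-0.02,0,0.1],
  [0,0,0,-0.9,-0.02,0,0.1],
  [0,0,0,-0.4,-0.02,0,0.1],
  [0,0,0,0,0,0,0.1],
])

```text
t: 15.43
eef_pos: [0.5025, -0.002, 0.1577]
ee_rot: [2.12, 2.318, -0.0]
ft_force: [0.6, -0.7, -1.3]
width: 0.0194
```

```bash
python3 g.py 0.5055 -0.009 0.06 95.3 1
```

```text
t 15.43 pos [ 0.5025 -0.002   0.1577] hd 95.11 tilt [ 0.    -0.001 -1.   ] w 0.0194 F [ 0.6 -0.7 -1.3] q6 -0.35
turn z units -0.032 shift units [-0.238  0.077  3.257] rows 4.0
```

Call:
send_rows([
  [0,0,-0.03,-0.24,0.08,0.5,0.1],
  [0,0,0,0,0,0.8,0.1],
  [0,0,0,0,0,0.8,0.1],
  [0,0,0,0,0,0.7,0.1],
  [0,0,0,0,0,0.4,0.1],
])

```text
t: 15.85
eef_pos: [0.5041, -0.0055, 0.0591]
ee_rot: [-2.11, -2.324, 0.002]
ft_force: [-0.3, -0.2, -0.7]
width: 0.0198
```

Call:
send_rows([
  [0,0,0,0,0,0.1,0.1],
  [0,0,0,0,0,0,0.1],
])

```text
t: 16.02
eef_pos: [0.505, -0.0062, 0.0582]
ee_rot: [-2.112, -2.325, 0.001]
ft_force: [-0.2, -0.3, 0.3]
width: 0.0196
```

```bash
python3 g.py 0.5055 -0.009 0.05 95.3 1; python3 look.py s7 side 0.505 -0.009 0.04 40 8
```

```text
t 16.02 pos [ 0.505  -0.0062  0.0582] hd 95.5 tilt [-0.001  0.    -1.   ] w 0.0196 F [-0.2 -0.3  0.3] q6 -0.37
turn z units 0.033 shift units [-0.095  0.009  0.274] rows 1.0
origin [231 115] centre [270.65528341 155.41453732] (80, 80, 3)
```

View pics/s7.png

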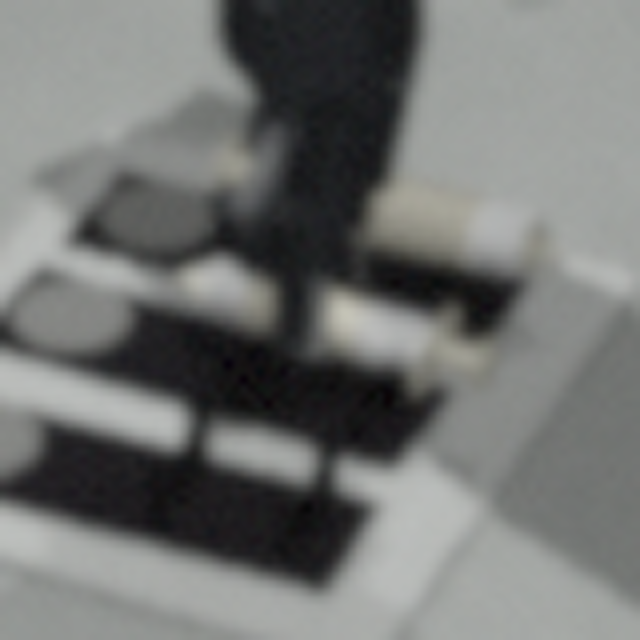

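Call:
send_rows([
  [0,0,0,-0.09,0,0.15,0.1],
  [0,0,0,0,0,0.08,0.1],
  [0,0,0,0,0,0,0.1],
])

```text
t: 16.32
eef_pos: [0.506, -0.0098, 0.052]
ee_rot: [2.113, 2.324, 0.0]
ft_force: [-0.2, -0.2, -0.4]
width: 0.0197
```

Call:
send_rows([
  [0,0,0,0,0,0.06,0.1],
  [0,0,0,0,0,0,0.1],
])

```text
t: 16.48
eef_pos: [0.5062, -0.0095, 0.0506]
ee_rot: [2.113, 2.324, 0.002]
ft_force: [-0.9, 1.0, 3.8]
width: 0.0198
```

Call:
send_rows([
  [0,0,0,0,0,0.05,0.1],
  [0,0,0,0,0,0,0.1],
])

```text
t: 16.65
eef_pos: [0.5064, -0.0091, 0.0499]
ee_rot: [2.112, 2.325, 0.003]
ft_force: [-3.7, 5.4, 12.2]
width: 0.0198
```

Call:
send_rows([
  [0,0,0,0,0,-0.03,0.45],
  [0,0,0,0,0,0,0.45],
  [0,0,0,0,0,0,0.45],
  [0,0,0,0,0,0,0.45],
])

```text
t: 16.98
eef_pos: [0.5057, -0.0097, 0.0492]
ee_rot: [2.113, 2.324, -0.0]
ft_force: [-0.4, 0.4, -0.1]
width: 0.0385
```

Call:
send_rows([
  [0,0,0,0,0,-0.3,0.45],
  [0,0,0,0,0,-0.8,0.45],
  [0,0,0,0,0,-0.9,0.45],
  [0,0,0,0,0,-0.9,0.45],
  [0,0,0,0,0,-0.9,0.8],
])

```text
t: 17.4
eef_pos: [0.5055, -0.0096, 0.1651]
ee_rot: [2.113, 2.324, -0.0]
ft_force: [0.5, -0.1, 0.1]
width: 0.0493
```

```bash
python3 g.py 0.592 0.337 0.16 6.6 1
```

```text
t 17.4 pos [ 0.5055 -0.0096  0.1651] hd 95.45 tilt [ 0. -0. -1.] w 0.0493 F [ 0.5 -0.1  0.1] q6 -0.37
turn z units 14.809 shift units [  4.193 -11.145   0.168] rows 12.0
```

Call:
send_rows([
  [0,0,0.99,0,0,0,0.8],
  [0,0,0.99,0,0,0,0.8],
  [0,0,0.99,0,0,0,0.8],
  [0,0,0.99,0,0,0,0.8],
  [0,0,0.99,0,0,0,0.8],
])

```text
t: 17.82
eef_pos: [0.5058, -0.0097, 0.164]
ee_rot: [2.642, 1.698, 0.0]
ft_force: [-0.3, -0.1, 0.3]
width: 0.0685
```

Call:
send_rows([
  [0,0,0.99,0,0,0,0.8],
  [0,0,0.99,0,0,0,0.8],
  [0,0,0.99,0,0,0,0.8],
  [0,0,0.99,0,0,0,0.8],
  [0,0,0.99,0,0,0,0.8],
])

```text
t: 18.23
eef_pos: [0.5057, -0.0097, 0.1639]
ee_rot: [2.99, 0.964, 0.0]
ft_force: [0.2, -0.6, 0.0]
width: 0.0682
```

Call:
send_rows([
  [0,0,0.99,0,0,0,0.8],
  [0,0,0.99,0,0,0,0.8],
  [0,0,0.99,0,0,0,0.8],
  [0,0,0.99,0,0,0,0.8],
  [0,0,0.95,0,0,0,0.8],
])

```text
t: 18.65
eef_pos: [0.5057, -0.0097, 0.1639]
ee_rot: [3.137, 0.173, 0.0]
ft_force: [0.8, 1.0, 0.0]
width: 0.0682
```

Call:
send_rows([
  [0,0,0,0.35,-0.93,0,0.8],
  [0,0,0,0.35,-0.93,0,0.8],
  [0,0,0,0.35,-0.93,0,0.8],
  [0,0,0,0.35,-0.93,0,0.8],
  [0,0,0,0.35,-0.93,0,0.8],
])

```text
t: 19.07
eef_pos: [0.5421, 0.1364, 0.164]
ee_rot: [3.136, 0.18, 0.001]
ft_force: [0.4, -0.2, 0.2]
width: 0.0683
```

Call:
send_rows([
  [0,0,0,0.35,-0.93,0,0.8],
  [0,0,0,0.35,-0.93,0,0.8],
  [0,0,0,0.35,-0.93,0,0.8],
  [0,0,0,0.35,-0.93,0,0.8],
  [0,0,0,0.35,-0.93,0,0.8],
])

```text
t: 19.48
eef_pos: [0.5781, 0.2811, 0.1638]
ee_rot: [3.136, 0.181, 0.001]
ft_force: [0.3, -0.7, -0.9]
width: 0.0684
```

Call:
send_rows([
  [0,0,0,0.35,-0.93,0,0.8],
  [0,0,0,0.35,-0.93,0,0.8],
  [0,0,0,0,0,0,0.8],
])

```text
t: 19.73
eef_pos: [0.5922, 0.3417, 0.1626]
ee_rot: [-3.135, -0.186, 0.001]
ft_force: [0.7, -0.0, -0.4]
width: 0.068
```

```bash
python3 g.py 0.592 0.337 0.021 6.6 1
cat > d.py <<'E'
from h import *
np.set_printoptions(precision=4,suppress=True)
p=env.grab_frame('top')
for q,z in(('thick_center',.0415),('medium_center',.0358),('thin_center',.0075)):
    for m in env.mark_of(q,p)[:4]: print(q,round(m['conf'],2),np.array(m['pixel']),atz(p,m['pixel'],z)[0])
for s in env.silhouettes('vial_center',p)[:2]+[]: print('vial',s['conf'],s['bbox'])
a=proj(p,[[.53,-.02,.02]])[0].astype(int); cr=p['color'][a[1]-40:a[1]+40,a[0]-60:a[0]+60]; print('orig',a-[60,40])
cv2.imwrite('pics/t2.png',cv2.resize(cr,None,fx=6,fy=6,interpolation=2))
E
python3 d.py
```

```text
t 19.73 pos [0.5922 0.3417 0.1626] hd 6.78 tilt [-0.001  0.001 -1.   ] w 0.068 F [ 0.7 -0.  -0.4] q6 1.78
turn z units 0.031 shift units [-0.024  0.16   4.72 ] rows 5.0
thick_center 0.62 [329.4 180.2] [ 0.5174 -0.0947  0.0415]
medium_center 0.57 [303.3 182.7] [ 0.5109 -0.0165  0.0358]
thin_center 0.53 [189.  156.4] [0.5995 0.336  0.0075]
thin_center 0.49 [ 97.6 240.4] [0.3382 0.6204 0.0075]
vial 0.49 [300.7, 185.9, 9.0, 39.6]
orig [243 137]
```

View pics/t2.png

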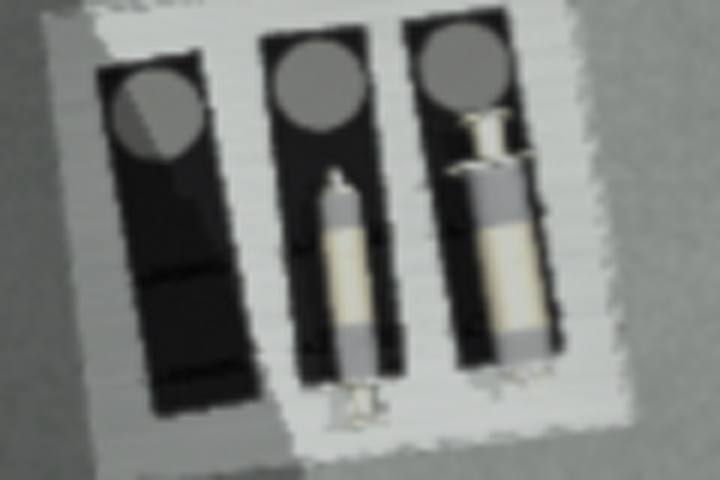

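Run:
```python
from h import *
p=np.load('pics/top.npy',allow_pickle=True).item()
S=lambda x,y:[243+(x+.5)/6-.5,137+(y+.5)/6-.5]
print('medium shoulder,flange,tip,end',atz(p,[S(340,192),S(360,385),S(336,168),S(362,428)],.0358))
print('thick shoulder,flange,plunger end',atz(p,[S(530,362),S(497,165),S(485,113)],.0415))
print('plate tops mid/right/left',atz(p,[S(302,247),S(312,347),S(185,272),S(200,373)],.03))
```

```text
medium shoulder,flange,tip,end [[ 0.55407753 -0.00495222  0.0358    ]
 [ 0.45636212 -0.01333123  0.0358    ]
 [ 0.56635646 -0.0031452   0.0358    ]
 [ 0.43481527 -0.013972    0.0358    ]]
thick shoulder,flange,plunger end [[ 0.46688142 -0.09801721  0.0415    ]
 [ 0.56651764 -0.08386823  0.0415    ]
 [ 0.59313602 -0.07846974  0.0415    ]]
plate tops mid/right/left [[0.52694013 0.01418853 0.03      ]
 [0.47610527 0.00991366 0.03      ]
 [0.51457894 0.0735705  0.03      ]
 [0.46334846 0.06652794 0.03      ]]
```

Call:
send_rows([
  [0,0,0.03,-0.02,0.13,0.8,0.8],
  [0,0,0,0,0,0.9,0.8],
  [0,0,0,0,0,0.9,0.8],
  [0,0,0,0,0,0.9,0.8],
  [0,0,0,0,0,0.6,0.8],
])

```text
t: 20.4
eef_pos: [0.5913, 0.3318, 0.0379]
ee_rot: [3.136, 0.173, -0.003]
ft_force: [0.3, -0.0, 0.4]
width: 0.0687
```

Call:
send_rows([
  [0,0,0,0,0,0.4,0.8],
  [0,0,0,0,0,0.2,0.8],
  [0,0,0,0,0,0,0.8],
])

```text
t: 20.65
eef_pos: [0.5918, 0.3327, 0.0215]
ee_rot: [3.136, 0.175, -0.002]
ft_force: [0.1, 0.0, 0.4]
width: 0.0681
```

```bash
python3 g.py 0.592 0.338 0.021 6.6 1;  python3 look.py s8 side 0.592 0.338 0.02 40 8
```

```text
t 20.65 pos [0.5918 0.3327 0.0215] hd 6.37 tilt [-0.001 -0.001 -1.   ] w 0.0681 F [0.1 0.  0.4] q6 1.78
turn z units -0.038 shift units [ 0.026 -0.175  0.018] rows 1.0
origin [136 176] centre [176.40558995 215.55077626] (80, 80, 3)
```

View pics/s8.png

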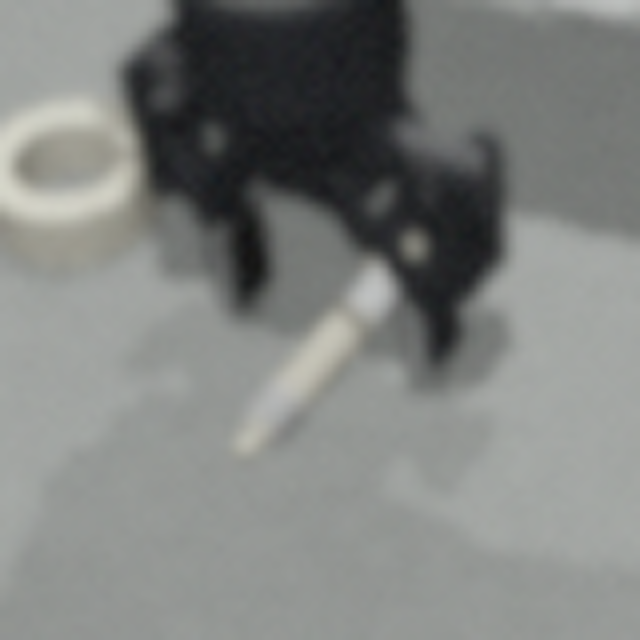

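Call:
send_rows([
  [0,0,0,0,-0.2,0,0.7],
  [0,0,0,0,0,0,0.05],
  [0,0,0,0,0,0,0.05],
  [0,0,0,0,0,0,0.05],
  [0,0,0,0,0,0,0.05],
])

```text
t: 21.12
eef_pos: [0.5919, 0.3396, 0.0229]
ee_rot: [-3.137, -0.176, -0.001]
ft_force: [-1.6, -0.8, 4.3]
width: 0.0138
```

Call:
send_rows([
  [0,0,0,0,0,0,0.05],
  [0,0,0,0,0,0,0.05],
  [0,0,0,0,0,0,0.05],
  [0,0,0,0,0,0,0.05],
  [0,0,0,0,0,0,0.05],
])

```text
t: 21.53
eef_pos: [0.5919, 0.3396, 0.0229]
ee_rot: [-3.136, -0.176, -0.001]
ft_force: [-1.8, 0.3, 4.9]
width: 0.0134
```

Call:
send_rows([
  [0,0,0,0,0,-0.3,0.05],
  [0,0,0,0,0,-0.7,0.05],
  [0,0,0,0,0,-0.9,0.05],
  [0,0,0,0,0,-0.9,0.05],
  [0,0,0,0,0,-0.9,0.05],
])

```text
t: 21.95
eef_pos: [0.5913, 0.3392, 0.1346]
ee_rot: [3.136, 0.176, -0.001]
ft_force: [1.5, 1.2, 0.3]
width: 0.0134
```

```bash
python3 g.py 0.491 0.068 0.16 98.5 1
```

```text
t 21.95 pos [0.5913 0.3392 0.1346] hd 6.41 tilt [-0. -0. -1.] w 0.0134 F [1.5 1.2 0.3] q6 1.79
turn z units -15.348 shift units [-8.448 -4.642 -0.845] rows 9.0
```

Call:
send_rows([
  [0,0,-0.96,0,0,-0.2,0.05],
  [0,0,-0.96,0,0,-0.2,0.05],
  [0,0,-0.96,0,0,-0.2,0.05],
  [0,0,-0.96,0,0,-0.2,0.05],
  [0,0,-0.96,0,0,0,0.05],
])

```text
t: 22.37
eef_pos: [0.5921, 0.3395, 0.1591]
ee_rot: [2.992, 0.958, 0.003]
ft_force: [-0.5, -0.1, 0.3]
width: 0.0139
```

Call:
send_rows([
  [0,0,-0.96,0,0,0,0.05],
  [0,0,-0.96,0,0,0,0.05],
  [0,0,-0.96,0,0,0,0.05],
  [0,0,-0.96,0,0,0,0.05],
  [0,0,-0.96,0,0,0,0.05],
])

```text
t: 22.78
eef_pos: [0.5915, 0.3393, 0.1575]
ee_rot: [2.66, 1.672, -0.001]
ft_force: [-0.6, 0.2, 0.1]
width: 0.0134
```

Call:
send_rows([
  [0,0,-0.96,0,0,0,0.05],
  [0,0,-0.96,0,0,0,0.05],
  [0,0,-0.96,0,0,0,0.05],
  [0,0,-0.96,0,0,0,0.05],
  [0,0,-0.96,0,0,0,0.05],
])

```text
t: 23.2
eef_pos: [0.5915, 0.3393, 0.1575]
ee_rot: [2.161, 2.281, -0.001]
ft_force: [0.0, 0.9, -0.5]
width: 0.0138
```

Call:
send_rows([
  [0,0,-0.96,0,0,0,0.05],
  [0,0,0,-0.77,-0.42,0,0.05],
  [0,0,0,-0.77,-0.42,0,0.05],
  [0,0,0,-0.77,-0.42,0,0.05],
  [0,0,0,-0.77,-0.42,0,0.05],
])

```text
t: 23.62
eef_pos: [0.5548, 0.2396, 0.1573]
ee_rot: [2.049, 2.382, -0.001]
ft_force: [0.4, -0.8, 0.3]
width: 0.0136
```

Call:
send_rows([
  [0,0,0,-0.77,-0.42,0,0.05],
  [0,0,0,-0.77,-0.42,0,0.05],
  [0,0,0,-0.77,-0.42,0,0.05],
  [0,0,0,-0.77,-0.42,0,0.05],
  [0,0,0,-0.77,-0.42,0,0.05],
])

```text
t: 24.03
eef_pos: [0.5098, 0.1158, 0.1576]
ee_rot: [2.049, 2.381, -0.0]
ft_force: [1.3, -1.6, -1.1]
width: 0.0133
```

Call:
send_rows([
  [0,0,0,-0.77,-0.42,0,0.05],
  [0,0,0,-0.77,-0.42,0,0.05],
  [0,0,0,0,0,0,0.05],
  [0,0,0,0,0,0,0.05],
])

```text
t: 24.37
eef_pos: [0.4923, 0.0665, 0.1577]
ee_rot: [2.052, 2.378, 0.0]
ft_force: [0.1, -0.2, -0.0]
width: 0.0134
```

```bash
python3 g.py 0.491 0.068 0.06 98.5 1
```

```text
t 24.37 pos [0.4923 0.0665 0.1577] hd 98.44 tilt [ 0.001 -0.    -1.   ] w 0.0134 F [ 0.1 -0.2 -0. ] q6 -0.28
turn z units -0.01 shift units [ 0.057 -0.038  3.258] rows 4.0
```

Call:
send_rows([
  [0,0,0,0.05,-0.04,0.5,0.05],
  [0,0,0,0,0,0.8,0.05],
  [0,0,0,0,0,0.8,0.05],
  [0,0,0,0,0,0.7,0.05],
  [0,0,0,0,0,0.5,0.05],
])

```text
t: 24.78
eef_pos: [0.4903, 0.0698, 0.0564]
ee_rot: [-2.047, -2.381, 0.001]
ft_force: [-0.6, 0.4, -0.5]
width: 0.0138
```

Call:
send_rows([
  [0,0,0,0,0,0.1,0.05],
  [0,0,0,0,0,0,0.05],
])

```text
t: 24.95
eef_pos: [0.4903, 0.0695, 0.0545]
ee_rot: [-2.047, -2.381, 0.002]
ft_force: [0.4, -0.3, 0.4]
width: 0.0138
```

```bash
python3 g.py 0.491 0.068 0.049 98.5 1; python3 look.py s9 side 0.491 0.068 0.04 40 8
```

```text
t 24.95 pos [0.4903 0.0695 0.0545] hd 98.62 tilt [-0.002  0.    -1.   ] w 0.0138 F [ 0.4 -0.3  0.4] q6 -0.27
turn z units 0.02 shift units [-0.054  0.015  0.183] rows 1.0
origin [221 130] centre [261.06641077 170.06532001] (80, 80, 3)
```

View pics/s9.png

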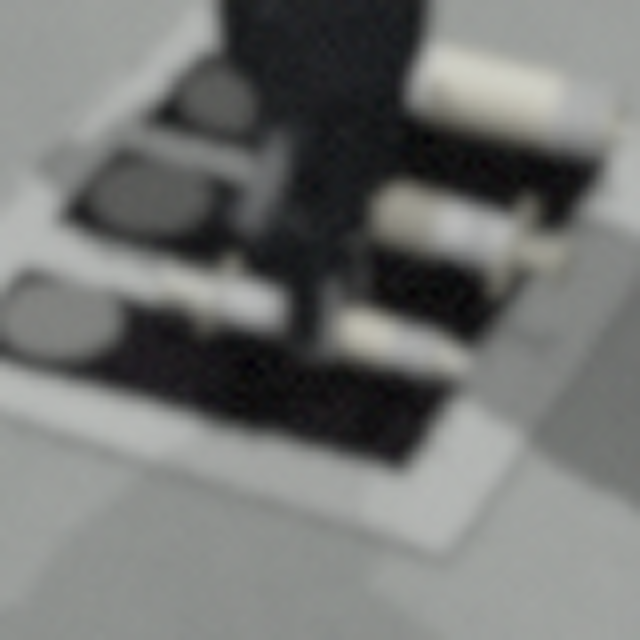

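Call:
send_rows([
  [0,0,0,-0.04,0.02,0.1,0.05],
  [0,0,0,0,0,0.05,0.05],
  [0,0,0,0,0,0,0.05],
])

```text
t: 25.25
eef_pos: [0.4924, 0.0676, 0.0514]
ee_rot: [2.049, 2.381, 0.001]
ft_force: [0.6, 0.4, -0.3]
width: 0.0133
```

Call:
send_rows([
  [0,0,0,0,0,0.05,0.05],
  [0,0,0,0,0,0,0.05],
])

```text
t: 25.42
eef_pos: [0.4922, 0.0678, 0.0496]
ee_rot: [2.049, 2.381, 0.001]
ft_force: [1.5, 0.6, 1.5]
width: 0.0134
```

Call:
send_rows([
  [0,0,0,0,0,0.05,0.05],
  [0,0,0,0,0,0,0.05],
])

```text
t: 25.58
eef_pos: [0.4923, 0.0682, 0.0487]
ee_rot: [2.048, 2.382, 0.003]
ft_force: [-1.4, 4.0, 6.7]
width: 0.0135
```

Call:
send_rows([
  [0,0,0,0,0,-0.03,0.4],
  [0,0,0,0,0,0,0.4],
  [0,0,0,0,0,0,0.4],
  [0,0,0,0,0,0,0.4],
])

```text
t: 25.92
eef_pos: [0.4917, 0.0676, 0.0485]
ee_rot: [-2.049, -2.381, 0.001]
ft_force: [-0.0, 0.1, 0.1]
width: 0.0341
```

Call:
send_rows([
  [0,0,0,0,0,-0.3,0.4],
  [0,0,0,0,0,-0.8,0.4],
  [0,0,0,0,0,-0.9,0.4],
  [0,0,0,0,0,-0.9,0.4],
  [0,0,0,0,0,-0.9,0.8],
])

```text
t: 26.33
eef_pos: [0.4915, 0.0677, 0.1645]
ee_rot: [2.049, 2.381, -0.0]
ft_force: [1.0, 0.0, 0.1]
width: 0.0449
```

```bash
python3 g.py 0.589 -0.332 0.16 95 1
python3 - <<'E'
from h import *
p=env.grab_frame('side')
for s in env.silhouettes('vial_center',p)[:2]: print(s['conf'],s['bbox'])
for m in env.mark_of('vial_center',p)[:2]: print(m['conf'],m['pixel'],atz(p,m['pixel'],.023))
# bright cap centre by eye in the earlier crop: s4 (447,8)->cap, origin (242,102)
print(atz(p,[[242+447/8-.5,102+5/8-.5]],.046),atz(p,[[242+447/8-.5,102+55/8-.5]],.02))
E
```

```text
t 26.33 pos [0.4915 0.0677 0.1645] hd 98.57 tilt [ 0. -0. -1.] w 0.0449 F [1.  0.  0.1] q6 -0.28
turn z units 0.595 shift units [-13.557   2.075   0.151] rows 14.0
0.55 [297.6, 109.2, 7.9, 13.9]
0.62 [299.7, 106.1] [[ 0.5849695  -0.34268487  0.023     ]]
0.6 [269.8, 164.6] [[0.49440794 0.01280513 0.023     ]]
[[ 0.58770561 -0.32787078  0.046     ]] [[ 0.58661105 -0.32842739  0.02      ]]
```

Call:
send_rows([
  [0,0,0.6,0,0,0,0.85],
  [0,0,0,-0.9,0.14,0,0.85],
  [0,0,0,-0.9,0.14,0,0.85],
  [0,0,0,-0.9,0.14,0,0.85],
  [0,0,0,-0.9,0.14,0,0.85],
])

```text
t: 26.9
eef_pos: [0.5175, -0.0393, 0.1617]
ee_rot: [-2.121, -2.315, 0.001]
ft_force: [0.9, -0.7, -0.1]
width: 0.0725
```

Call:
send_rows([
  [0,0,0,-0.9,0.14,0,0.85],
  [0,0,0,-0.9,0.14,0,0.85],
  [0,0,0,-0.9,0.14,0,0.85],
  [0,0,0,-0.9,0.14,0,0.85],
  [0,0,0,-0.9,0.14,0,0.85],
])

```text
t: 27.32
eef_pos: [0.5501, -0.1722, 0.1616]
ee_rot: [-2.122, -2.314, 0.001]
ft_force: [0.6, 0.7, -0.4]
width: 0.0727
```

Call:
send_rows([
  [0,0,0,-0.9,0.14,0,0.85],
  [0,0,0,-0.9,0.14,0,0.85],
  [0,0,0,-0.9,0.14,0,0.85],
  [0,0,0,-0.9,0.14,0,0.85],
  [0,0,0,-0.9,0.14,0,0.85],
])

```text
t: 27.73
eef_pos: [0.5828, -0.3047, 0.1614]
ee_rot: [-2.122, -2.314, 0.0]
ft_force: [0.8, -0.4, 0.8]
width: 0.0728
```

Call:
send_rows([
  [0,0,0,-0.9,0.14,0,0.85],
  [0,0,0,0,0,0,0.85],
  [0,0,0,0,0,0,0.85],
])

```text
t: 27.98
eef_pos: [0.589, -0.331, 0.1609]
ee_rot: [-2.123, -2.312, 0.0]
ft_force: [-0.7, 0.4, -0.3]
width: 0.0724
```

```bash
python3 g.py 0.588 -0.330 0.024 95 1
```

```text
t 27.98 pos [ 0.589  -0.331   0.1609] hd 94.88 tilt [-0.002  0.002 -1.   ] w 0.0724 F [-0.7  0.4 -0.3] q6 -0.79
turn z units -0.02 shift units [ 0.03  -0.022  4.564] rows 5.0
```

Call:
send_rows([
  [0,0,0,0.03,-0.02,0.8,0.85],
  [0,0,0,0,0,0.9,0.85],
  [0,0,0,0,0,0.8,0.85],
  [0,0,0,0,0,0.8,0.85],
  [0,0,0,0,0,0.6,0.85],
])

```text
t: 28.4
eef_pos: [0.588, -0.3272, 0.043]
ee_rot: [-2.12, -2.315, 0.0]
ft_force: [-0.3, -0.2, -0.6]
width: 0.0724
```

Call:
send_rows([
  [0,0,0,0,0,0.4,0.85],
  [0,0,0,0,0,0.2,0.85],
  [0,0,0,0,0,0,0.85],
])

```text
t: 28.65
eef_pos: [0.5883, -0.3282, 0.0264]
ee_rot: [-2.121, -2.315, 0.0]
ft_force: [-0.3, 1.2, 0.3]
width: 0.0722
```

```bash
python3 g.py 0.588 -0.330 0.024 95 1; python3 look.py v1 side 0.588 -0.33 0.03 32 8
```

```text
t 28.65 pos [ 0.5883 -0.3282  0.0264] hd 95.01 tilt [-0.002  0.001 -1.   ] w 0.0722 F [-0.3  1.2  0.3] q6 -0.79
turn z units 0.001 shift units [-0.058 -0.017  0.08 ] rows 1.0
origin [265  74] centre [297.37915572 105.69716845] (64, 64, 3)
```

View pics/v1.png

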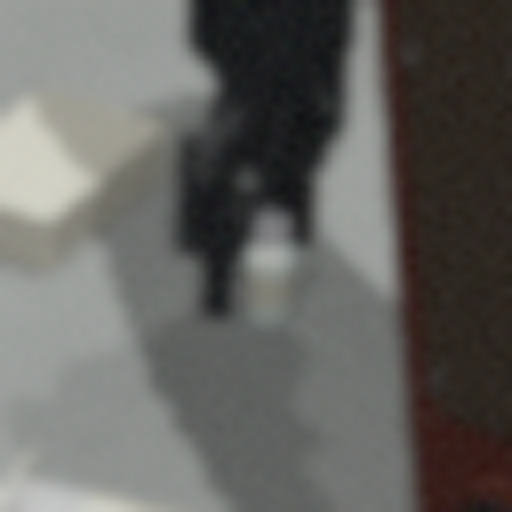

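Call:
send_rows([
  [0,0,0,-0.05,-0.05,0.05,0.85],
  [0,0,0,0,0,0,0.2],
  [0,0,0,0,0,0,0.2],
  [0,0,0,0,0,0,0.2],
  [0,0,0,0,0,0,0.2],
], squeeze=25)

```text
t: 29.12
eef_pos: [0.588, -0.3313, 0.0268]
ee_rot: [2.122, 2.315, -0.0]
ft_force: [-1.3, 1.5, 11.4]
width: 0.0254
```

Call:
send_rows([
  [0,0,0,0,0,0,0.2],
  [0,0,0,0,0,0,0.2],
  [0,0,0,0,0,0,0.2],
  [0,0,0,0,0,0,0.2],
  [0,0,0,0,0,0,0.2],
])

```text
t: 29.53
eef_pos: [0.588, -0.3314, 0.0269]
ee_rot: [2.122, 2.315, -0.0]
ft_force: [-0.4, 0.5, 6.2]
width: 0.0249
```

Call:
send_rows([
  [0,0,0,0,0,-0.3,0.2],
  [0,0,0,0,0,-0.7,0.2],
  [0,0,0,0,0,-0.9,0.2],
  [0,0,0,0,0,-0.9,0.2],
  [0,0,0,0,0,-0.9,0.2],
])

```text
t: 29.95
eef_pos: [0.5873, -0.3307, 0.1384]
ee_rot: [-2.122, -2.315, 0.0]
ft_force: [0.6, -0.2, 0.5]
width: 0.0249
```

```bash
python3 g.py 0.6160 0.0006 0.13 95 1
```

```text
t 29.95 pos [ 0.5873 -0.3307  0.1384] hd 94.98 tilt [-0.001  0.    -1.   ] w 0.0249 F [ 0.6 -0.2  0.5] q6 -0.79
turn z units -0.003 shift units [10.917  1.914  0.285] rows 11.0
```

Call:
send_rows([
  [0,0,0,0.5,0.09,0,0.2],
  [0,0,0,0.9,0.16,0,0.2],
  [0,0,0,0.9,0.16,0,0.2],
  [0,0,0,0.9,0.16,0,0.2],
  [0,0,0,0.9,0.16,0,0.2],
])

```text
t: 30.37
eef_pos: [0.5985, -0.205, 0.137]
ee_rot: [-2.123, -2.315, 0.0]
ft_force: [0.2, 0.8, 0.4]
width: 0.0247
```

Call:
send_rows([
  [0,0,0,0.9,0.16,0,0.2],
  [0,0,0,0.9,0.16,0,0.2],
  [0,0,0,0.9,0.16,0,0.2],
  [0,0,0,0.9,0.16,0,0.2],
  [0,0,0,0.9,0.16,0,0.2],
])

```text
t: 30.78
eef_pos: [0.6107, -0.0683, 0.1371]
ee_rot: [-2.122, -2.316, 0.0]
ft_force: [0.9, 0.3, 0.1]
width: 0.0251
```

Call:
send_rows([
  [0,0,0,0.9,0.16,0,0.2],
  [0,0,0,0.9,0.16,0,0.2],
  [0,0,0,0.5,0.09,0,0.2],
  [0,0,0,0,0,0,0.2],
  [0,0,0,0,0,0,0.2],
])

```text
t: 31.2
eef_pos: [0.617, 0.0006, 0.137]
ee_rot: [-2.121, -2.317, 0.001]
ft_force: [0.4, -0.4, -0.9]
width: 0.025
```

```bash
python3 g.py 0.6160 0.0006 0.048 95 1
```

```text
t 31.2 pos [6.17e-01 6.00e-04 1.37e-01] hd 95.08 tilt [-0. -0. -1.] w 0.025 F [ 0.4 -0.4 -0.9] q6 -0.3
turn z units 0.013 shift units [ 2.000e-03 -3.200e-02  2.966e+00] rows 3.0
```

Call:
send_rows([
  [0,0,0,0,0,0.5,0.2],
  [0,0,0,0,0,0.8,0.2],
  [0,0,0,0,0,0.8,0.2],
  [0,0,0,0,0,0.5,0.2],
  [0,0,0,0,0,0.3,0.2],
])

```text
t: 31.62
eef_pos: [0.6158, -0.0012, 0.0476]
ee_rot: [-2.123, -2.312, 0.003]
ft_force: [0.2, -0.2, -0.5]
width: 0.0245
```

Call:
send_rows([
  [0,0,0,0,0,0.1,0.2],
  [0,0,0,0,0,0.1,0.2],
  [0,0,0,0,0,0,0.2],
])

```text
t: 31.87
eef_pos: [0.6176, -0.0007, 0.0447]
ee_rot: [2.123, 2.315, 0.0]
ft_force: [0.6, 0.9, -0.8]
width: 0.0251
```

```bash
python3 g.py 0.6170 0.0006 0.039 95 1; python3 look.py v2 side 0.6 0 0.03 36 8
```

```text
t 31.87 pos [ 0.6176 -0.0007  0.0447] hd 94.95 tilt [ 0.001 -0.    -1.   ] w 0.0251 F [ 0.6  0.9 -0.8] q6 -0.3
turn z units -0.008 shift units [ 0.046 -0.018  0.189] rows 1.0
origin [207 114] centre [243.41555802 149.74661791] (72, 72, 3)
```

View pics/v2.png

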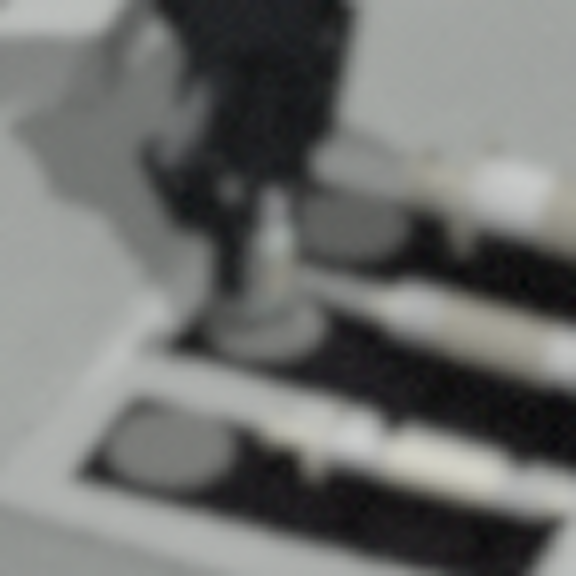

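Call:
send_rows([
  [0,0,0,0.03,0,0.1,0.2],
  [0,0,0,0,0,0.06,0.2],
  [0,0,0,0,0,0,0.2],
])

```text
t: 32.17
eef_pos: [0.6173, 0.0007, 0.0394]
ee_rot: [2.123, 2.316, 0.0]
ft_force: [-0.3, -0.9, -0.2]
width: 0.0249
```

Call:
send_rows([
  [0,0,0,0,0,0.04,0.2],
  [0,0,0,0,0,0,0.2],
])

```text
t: 32.33
eef_pos: [0.6172, 0.0007, 0.0381]
ee_rot: [2.123, 2.316, -0.0]
ft_force: [-0.7, 0.2, -0.8]
width: 0.0248
```

Call:
send_rows([
  [0,0,0,0,0,0.04,0.2],
  [0,0,0,0,0,0,0.2],
])

```text
t: 32.5
eef_pos: [0.6173, 0.0006, 0.037]
ee_rot: [2.123, 2.316, 0.0]
ft_force: [1.2, -0.3, 0.3]
width: 0.0251
```

Call:
send_rows([
  [0,0,0,0,0,0.03,0.2],
  [0,0,0,0,0,0,0.2],
])

```text
t: 32.67
eef_pos: [0.6173, 0.0007, 0.0369]
ee_rot: [2.122, 2.316, 0.0]
ft_force: [-2.4, 0.2, 6.7]
width: 0.0249
```

Call:
send_rows([
  [0,0,0,0,0,0.03,0.2],
  [0,0,0,0,0,0,0.2],
])

```text
t: 32.83
eef_pos: [0.6175, 0.0006, 0.0368]
ee_rot: [2.122, 2.315, 0.0]
ft_force: [-5.6, 0.9, 12.1]
width: 0.0247
```

Call:
send_rows([
  [0,0,0,0,0,-0.04,0.2],
  [0,0,0,0,0,0,0.3],
  [0,0,0,0,0,0,0.55],
  [0,0,0,0,0,0,0.55],
  [0,0,0,0,0,0,0.55],
])

```text
t: 33.25
eef_pos: [0.6171, 0.0007, 0.0361]
ee_rot: [-2.123, -2.316, 0.0]
ft_force: [0.2, 0.9, 0.1]
width: 0.0468
```

Call:
send_rows([
  [0,0,0,0,0,-0.2,0.55],
  [0,0,0,0,0,-0.5,0.55],
  [0,0,0,0,0,-0.9,0.55],
  [0,0,0,0,0,-0.9,0.55],
  [0,0,0,0,0,-0.9,0.55],
])

```text
t: 33.67
eef_pos: [0.6169, 0.0007, 0.1397]
ee_rot: [-2.123, -2.316, 0.0]
ft_force: [-0.3, 0.1, -0.1]
width: 0.047
```

Call:
send_rows([
  [0,0,0,0,0,-0.9,0.55],
  [0,0,0,-0.9,0,0,0.55],
  [0,0,0,-0.9,0,0,0.55],
  [0,0,0,-0.9,0,0,0.55],
  [0,0,0,-0.9,0,0,0.55],
])

```text
t: 34.08
eef_pos: [0.6267, -0.108, 0.1661]
ee_rot: [2.122, 2.316, 0.0]
ft_force: [0.6, -0.8, -0.1]
width: 0.0469
```

Call:
send_rows([
  [0,0,0,-0.9,0,0,0.55],
  [0,0,0,-0.9,0,0,0.55],
  [0,0,0,-0.9,0,0,0.55],
  [0,0,0,-0.9,0,0,0.55],
  [0,0,0,0,0,0,0.55],
])

```text
t: 34.5
eef_pos: [0.6357, -0.2193, 0.1654]
ee_rot: [2.126, 2.311, -0.002]
ft_force: [0.4, 0.1, -1.2]
width: 0.0468
```

```bash
python3 g.py 0.6170 0.0006 0.2 95 1
cat > e.py <<'E'
from h import *
np.set_printoptions(precision=4,suppress=True)
p=env.grab_frame('top'); q=env.grab_frame('side')
for pic in(p,q):
  for n,z in(('thick_center',.0415),('medium_center',.0358),('thin_center',.0316),('vial_center',.033),('gallipot',0)):
    for m in env.mark_of(n,pic)[:3]: print(n,round(m['conf'],2),atz(pic,m['pixel'],z)[0])
out=[]
for pic,hf in((p,45),(q,45)):
    c=proj(pic,[[.54,-.005,.02]])[0].round().astype(int); a=c-hf; print('origin',a)
    out.append(cv2.resize(pic['color'][a[1]:a[1]+90,a[0]:a[0]+90],(400,400),interpolation=2))
cv2.imwrite('pics/fin.png',np.hstack(out))
E
python3 e.py
```

```text
t 34.5 pos [ 0.6357 -0.2193  0.1654] hd 94.75 tilt [ 0.    -0.002 -1.   ] w 0.0468 F [ 0.4  0.1 -1.2] q6 -0.61
turn z units -0.041 shift units [ 7.355  0.017 -1.166] rows 8.0
thick_center 0.81 [ 0.5077 -0.0878  0.0415]
medium_center 0.5 [0.3475 0.4276 0.0358]
medium_center 0.49 [ 0.5143 -0.0096  0.0358]
thin_center 0.68 [0.3313 0.6036 0.0316]
thin_center 0.66 [0.4943 0.0633 0.0316]
vial_center 0.56 [ 0.6159 -0.0062  0.033 ]
thick_center 0.62 [ 0.5198 -0.0954  0.0415]
thick_center 0.16 [ 0.4781 -0.0312  0.0415]
medium_center 0.79 [0.3444 0.4439 0.0358]
medium_center 0.58 [ 0.5113 -0.0155  0.0358]
thin_center 0.71 [0.337  0.6083 0.0316]
thin_center 0.46 [0.4898 0.0718 0.0316]
vial_center 0.58 [0.614  0.0013 0.033 ]
origin [254 129]
origin [215 113]
```

View pics/fin.png

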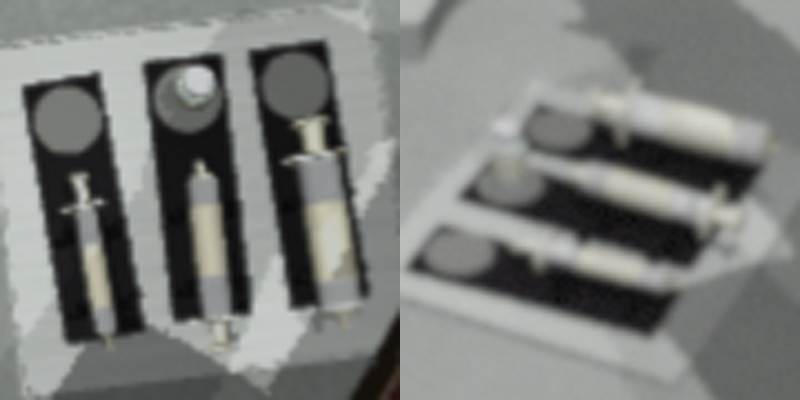

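Run:
```python
from h import *
p=env.grab_frame('top'); q=env.grab_frame('side')
im=p['color'].min(2).astype(int); c=np.array([254+198/4.444,129+82/4.444]).astype(int)
w=im[c[1]-6:c[1]+7,c[0]-6:c[0]+7]; ys,xs=np.nonzero(w>150); print(len(xs),'cap',atz(p,[[xs.mean()+c[0]-6,ys.mean()+c[1]-6]],.056))
print('rest eye',atz(p,[[254+188.5/4.444-.5,129+100.5/4.444-.5]],.010))
s=env.silhouettes('vial_center',q)[0]; y,x=np.nonzero(s['region']); print('side',s['conf'],s['bbox'],atz(q,[s['bbox'][:2]],.033))
print('rest side',atz(q,[[215+112/4.444-.5,113+183/4.444-.5]],.010))
```

```text
42 cap [[0.6198516  0.00147235 0.056     ]]
rest eye [[0.61313874 0.00170902 0.01      ]]
side 0.72 [260.5, 175.2, 36.2, 13.3] [[0.48412777 0.0819064  0.033     ]]
rest side [[0.61386957 0.00139863 0.01      ]]
```

```bash
python3 -c "
from workcell import env
print(env.job_done())"
```

```text
the job is handed in; nothing more can be done
None
```

The job is handed in: all three syringes are in their holders and the vial stands upright on the rest behind the middle-sized one. It took about 35 s of robot time.

- **Syringes:** the bowl is on the right, so thick went in the right holder, medium in the middle and thin in the left. I lowered each one until it touched the notches, then let go and lifted off. The last top and side pictures show all three lying in their holders. By eye in the top picture, thick and medium lie within about 4 mm of central. Thin was only judged from the side views and the network mark.
- **Vial:** in the last pictures it stands upright, probably 2–4 mm too far back from the centre of the rest. I left that rather than risk moving it again.
- **Rest of the scene:** the arm is clear and touching nothing. The red and pink look-alikes were not touched. I never moved near the bowl, but the networks did not report it in the last pictures, so its position was not rechecked.
- **Checks that disagreed:**
  - The network's marks for thick, medium and thin differed by up to about 12 mm between the two cameras. For thick and medium I relied on the ends read from the pictures.
  - The network's last vial outline in the side picture landed on the wrong object, so I ignored it.

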